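Static balancing of flywheels on free rollers

TASK

Find the heavy side of every flywheel: clear the orange carton of balance clips off the green roller stand and lay it flat in the middle of the notebook, then lay all the flywheels on the rollers together, one to a lane, and let go so that each turns by itself until it is still with its heavy side down. Then move them one by one, without turning them, to the seats of the raised marking rack, so that each stands there heavy side down, ready for a clip on top. Leave the mug and the glue bottle alone.

Things in the scene. Friction and masses are not known exactly. Their poses are not given: they have to be found in the camera images.
- wheel_red: Red steel flywheel, 80 mm across, 20 mm thick, flat faces, about 0.45 kg, on an 8 mm shaft 76 mm long. May be absent. Origin at its centre, y along the shaft. Its centre of mass lies 8 mm off the shaft, on the unmarked heavy side; z points from there to the light side, so z is up when the heavy side hangs down. The white dots are only an index. Lift it by its two faces near the rim's top
- wheel_blue: Blue steel flywheel, 80 mm across, 20 mm thick, flat faces, about 0.45 kg, on an 8 mm shaft 76 mm long. May be absent. Origin at its centre, y along the shaft. Its centre of mass lies 8 mm off the shaft, on the unmarked heavy side; z points from there to the light side, so z is up when the heavy side hangs down. The white dots are only an index. Lift it by its two faces near the rim's top
- wheel_yellow: Yellow steel flywheel, 80 mm across, 20 mm thick, flat faces, about 0.45 kg, on an 8 mm shaft 76 mm long. May be absent. Origin at its centre, y along the shaft. Its centre of mass lies 8 mm off the shaft, on the unmarked heavy side; z points from there to the light side, so z is up when the heavy side hangs down. The white dots are only an index. Lift it by its two faces near the rim's top
- roller_stand: Fixed green balancing stand with three lanes side by side, base 66 x 284 x 12 mm, origin at the centre of its underside, long along its y. Each lane has two pairs of overlapping free 36 mm rollers, about 26 mm either side of its middle; the wheel hangs between them, its shaft (along the stand's y) lying in the dip of each pair. A wheel let go there swings and is still within 4 s, heavy side down to a few degrees
- marking_rack: Fixed wooden rack, beam 60 x 284 x 18 mm, origin at the centre of its underside, long along its y, with three raised seats side by side. In each seat two small sloping rubber pads carry the wheel by its rim and keep it from turning; slim posts with V notches 26 mm either side guide the shaft, which lies along the rack's y
- clip_carton: Small flat orange carton of balance clips, 50 x 140 x 22 mm (x, y, z), origin at the centre of its underside, about 80 g; at the start it lies along the rollers of the stand, its underside 62 mm above the bench
- notebook: Cream notebook fixed flat on the bench, 148 x 109 mm, its top 11 mm above the bench; origin at the centre of its underside, its x axis along the longer side
- lane_1 (a point): Where the centre of a wheel lies when its shaft rests on the rollers of lane 1: 60 mm above the stand's origin, at its y = -95 mm; y axis as the stand's
- seat_1 (a point): Where the centre of a wheel lies when it rests in seat 1 of the marking rack: 100 mm above the rack's origin, at its y = -95 mm; y axis as the rack's
- lane_2 (a point): Where the centre of a wheel lies when its shaft rests on the rollers of lane 2: 60 mm above the stand's origin, at its y = 0 mm; y axis as the stand's
- seat_2 (a point): Where the centre of a wheel lies when it rests in seat 2 of the marking rack: 100 mm above the rack's origin, at its y = 0 mm; y axis as the rack's
- lane_3 (a point): Where the centre of a wheel lies when its shaft rests on the rollers of lane 3: 60 mm above the stand's origin, at its y = 95 mm; y axis as the stand's
- seat_3 (a point): Where the centre of a wheel lies when it rests in seat 3 of the marking rack: 100 mm above the rack's origin, at its y = 95 mm; y axis as the rack's
- cradle_1: Fixed grey transport cradle, base 70 x 78 x 10 mm, origin at the centre of its underside. A wheel standing in it has its shaft along the cradle's y and its origin 58 mm above the cradle's origin; rubber pads under the rim keep it from turning. wheel_red starts in it if present, otherwise it is empty
- cradle_2: Fixed grey transport cradle, base 70 x 78 x 10 mm, origin at the centre of its underside. A wheel standing in it has its shaft along the cradle's y and its origin 58 mm above the cradle's origin; rubber pads under the rim keep it from turning. wheel_blue starts in it if present, otherwise it is empty
- cradle_3: Fixed grey transport cradle, base 70 x 78 x 10 mm, origin at the centre of its underside. A wheel standing in it has its shaft along the cradle's y and its origin 58 mm above the cradle's origin; rubber pads under the rim keep it from turning. wheel_yellow starts in it if present, otherwise it is empty
- red_mug: Red mug, 84 x 120 x 92 mm, bystander, to be left alone; origin at the centre of its underside
- glue_bottle: White glue bottle with red tip, 36 mm wide, 96 mm tall, bystander, to be left alone; origin at the centre of its underside

How it is judged:
By the outcome, as a careful person would: the job done as asked, in the order asked, and still so for the second after the job is handed in, with the robot touching nothing.
Of wheel_red, wheel_blue, wheel_yellow only 2 to 3 are there at a start; the rules pass over those that are not, and their reading is None.
At some moment in a run one of clip_carton may be knocked a few centimetres aside while the robot is not near it.
It also fails if it takes over 210 s, if anything falls off the work surface, if the arm or the gripper's body presses on something with over 40 N, if the wrist force passes 120 N, or if a joint passes its speed limit or range.

ROBOT

A 6-joint arm with a two-finger parallel gripper is mounted at the origin on a cart in front of the work surface, level with it; the furniture and walls round the work are solid. World frame = base frame: x ahead of the robot, y to its left, z up, the work surface at z = 0. Lengths are in m, angles in degrees, forces in N, time in s.
With the tool pointing down it reaches from about 0.35 to 0.85 m from the base axis. Payload 8.1 kg.
Tool frame: the origin (TCP) lies midway between the tips of the shut fingers; the grasp point (between the pads) lies arm.grip_point_offset behind it (arm.grip_point_offset is the distance from the TCP to the grasp point, in m); z points along the fingers, y is the line along which they close (so a half turn about z gives the same grasp; the last joint's range is limited). The gripper opens to 85 mm and grips with 20 to 120 N. Pads are 22 mm wide; open, the fingers measure 114 mm over their backs; the gripper's body (76 mm by 85 mm) begins 54 mm behind the grasp point. The pads swing forward as they close: fully open they stand 13 mm farther back than shut.
Start: joints at [-77.888, 7.471, 85.268, -0, 87.261, -4.893], TCP at [0.175, -0.574, 0.231] pointing down, gripper open.
Joint ranges: [-169.43, 169.43], [-51.17, 129.36], [1.28, 143.12], [-76.62, 256.62], [0, 156.53], [-152.29, 152.29]. Speed limits (degrees/s): [136.94, 136.94, 159.86, 180, 180, 180].

INTERFACE

Orientations are given as a 3x3 rotation matrix whose columns are the frame's x, y, z axes.
In Python, from plant import monitor, vision, ticket, arm gives the robot as it stands. The module is installed in compiled form; this text tells all that it offers.
- The arm moves only by the shell command python3 -m inch 'ROWS' [FORCE]. ROWS is JSON, a list of rows, each a list of 7 numbers: the closure, from -1 (fully open) to 1 (shut), then the shift along the tool's x, y, z in mm, then the turn, a rotation vector about the tool's x, y, z in rad. A call has 1 to 8 rows; each row is the pose to reach, as a shift and turn from the pose commanded when the call began, along the tool's axes at that moment; what a row does not reach only later rows make up. A row lasts 1/12 s, in which the tool goes at most 41.7 mm and 7.16 degrees, less where a joint would pass 70% of its speed; a pose out of reach is approached as far as the arm can. A call with a gripper value outside its range is refused whole. The fingers move at their own pace and stop on an object; FORCE is the grip in N (left out, the last holds). Time passes only in rows, so rows that repeat a pose let the fingers close. It gives the time, the measured TCP pose, the force, the opening and the grip force at its end, in the units of the state.
- monitor.state(): the state, without advancing time (a new reading comes with each control period).
- vision.read_camera(name): name is "scene" or "top" or "wrist"; returns a dict with "pixels" (400x640x3 uint8, red, green, blue), "K" (3x3 intrinsics, pixels), "position" and "orientation" of the camera in the world; the wrist camera has in their place "mount" (4x4, takes a point from camera to tool coordinates, whose origin is the TCP and whose axes are the flange's). Camera axes: x right, y down, z forward; pixel columns grow to the right and rows downward; lengths in m; the calibration is good to about 2 mm. A picture is of the moment at which its call begins: read the wrist's pose just before it. There is no depth.
- ticket.hand_in(): hands the job in; it is judged then, once.
The state is a dict: "clock": time; "joints": joint angles; "qd": joint speeds; "tau": joint torques, N m; "eef_pos": TCP position; "orientation": TCP orientation; "wrist_force": force on the tool from outside, world axes, zero at the start; "ft_torque": the same for the moment, N m; "opening": finger opening in m; "finger_force": force on a finger pad.
Only numpy, scipy, OpenCV 4.12 (cv2) and the standard library are available. Lean on these libraries where they do the work, as an engineer would, in place of code of your own. Each camera call takes 0.05 s, during which the arm holds its last target. There are 200 camera calls.

## Working session

There is one attempt and no reset: what is moved stays moved. The work goes in short steps, Python scripts to look and compute and a shell command to move; the robot and the scene stay as the last step left them, time stands still between calls to the robot, and variables do not carry over. Pictures are saved under pics/ and viewed, at most 14 in all, crops included, and the job is handed in when it is done.

```bash
mkdir -p pics; python3 - <<'E'
from plant import monitor, vision, ticket, arm
import cv2
s=monitor.state();print({k:s[k] for k in ['clock','eef_pos','orientation','opening','wrist_force']},arm.grip_point_offset)
for n in ['scene','top']:
    c=vision.read_camera(n);print(n,c['K'],c['position'],c['orientation'])
    cv2.imwrite(f'pics/{n}0.png',c['pixels'][:,:,::-1])
c=vision.read_camera('wrist');print(c['K'],c['mount'])
E
```

```text
{'clock': 0.0, 'eef_pos': array([ 0.17535419, -0.57321405,  0.23022624]), 'orientation': array([[ 9.56282576e-01,  2.92443946e-01, -4.15416553e-04],
       [ 2.92444207e-01, -9.56280826e-01,  1.83521006e-03],
       [ 1.39441186e-04, -1.87646557e-03, -9.99998230e-01]]), 'opening': 0.08542041386740697, 'wrist_force': array([ 0.30093088, -0.64242182,  1.34838933])} 0.0187
scene [[487.18418299   0.         324.07138124]
 [  0.         487.18418299 202.66714155]
 [  0.           0.           1.        ]] [-0.16257262  0.45600481  1.03623966] [[-5.22560032e-01 -6.48235376e-01  5.53824801e-01]
 [-8.52602195e-01  3.96759636e-01 -3.40075414e-01]
 [ 7.13587417e-04 -6.49902060e-01 -7.60017633e-01]]
top [[365.92886154   0.         316.14987237]
 [  0.         365.92886154 193.89650405]
 [  0.           0.           1.        ]] [0.334071   0.02455148 1.24755269] [[ 0.02165702 -0.98429383  0.17520454]
 [-0.99949619 -0.01724913  0.02664253]
 [-0.02320195 -0.17569327 -0.9841715 ]]
[[303.79063249   0.         323.57795032]
 [  0.         303.79063249 197.14444597]
 [  0.           0.           1.        ]] [[-2.14779530e-04 -9.54280556e-01 -2.98912318e-01  7.60774211e-02]
 [ 9.99999251e-01  1.55166369e-04 -1.21390654e-03 -7.16860759e-04]
 [ 1.20478855e-03 -2.98912355e-01  9.54279808e-01 -1.44029927e-01]
 [ 0.00000000e+00  0.00000000e+00  0.00000000e+00  1.00000000e+00]]
```

View pics/scene0.png

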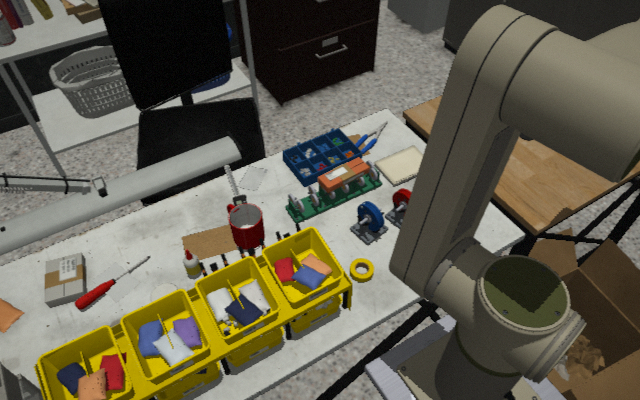

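View pics/top0.png

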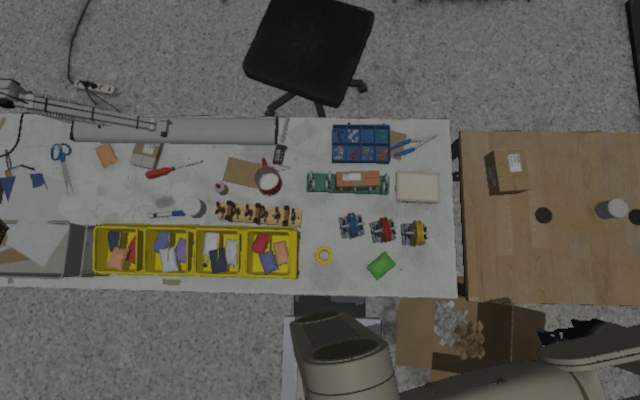

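Top view: three wheels (blue ~350,225; red ~383,230; yellow ~414,233), stand ~348,182 with the carton to its right, notebook ~417,187, rack ~258,213, mug 267,180. I'll enlarge that area.

```bash
python3 - <<'E'
import cv2
i=cv2.imread('pics/top0.png')[150:260,200:446]
cv2.imwrite('pics/top0c.png',cv2.resize(i,(0,0),fx=3.25,fy=3.25,interpolation=cv2.INTER_CUBIC))
E
cat > h.py <<'E'
import numpy as np,cv2
from plant import monitor,vision
def ray(c,uv,z,pose=None):
    "pixel -> world point at height z"
    if 'position' in c: R,p=np.array(c['orientation']),np.array(c['position'])
    else:
        P,Ro=pose; M=np.array(c['mount']); R=Ro@M[:3,:3]; p=P+Ro@M[:3,3]
    uv=np.atleast_2d(uv).astype(float)
    d=np.c_[(uv-c['K'][[0,1],[2,2]])/c['K'][0,0],np.ones(len(uv))]@R.T
    return p+d*((z-p[2])/d[:,2])[:,None]
def proj(c,X,pose=None):
    if 'position' in c: R,p=np.array(c['orientation']),np.array(c['position'])
    else:
        P,Ro=pose; M=np.array(c['mount']); R=Ro@M[:3,:3]; p=P+Ro@M[:3,3]
    q=(np.atleast_2d(X)-p)@R@np.array(c['K']).T
    return q[:,:2]/q[:,2:]
def wrist(name):
    s=monitor.state(); c=vision.read_camera('wrist'); cv2.imwrite(name,c['pixels'][:,:,::-1])
    np.savez(name+'.npz',K=c['K'],mount=c['mount'],P=s['eef_pos'],R=s['orientation'])
def load(name):
    f=np.load(name+'.npz'); return dict(K=f['K'],mount=f['mount']),(f['P'],f['R'])
def go(P,yaw,closure=None):
    """rows deltas to reach TCP P, tool down, tool x axis at yaw deg (world), from current measured pose"""
    s=monitor.state();R=s['orientation'];a=np.radians(yaw)
    T=np.array([[np.cos(a),np.sin(a),0],[np.sin(a),-np.cos(a),0],[0,0,-1]])
    d=R.T@(np.array(P)-s['eef_pos'])*1000; rv=cv2.Rodrigues(R.T@T)[0].ravel()
    n=max(np.linalg.norm(d)/41.7,np.degrees(np.linalg.norm(rv))/7.16)
    print('d',d.round(1),'rv',rv.round(4),'rows>=%.1f'%n)
E
```

```text
(no output)
```

View pics/top0c.png

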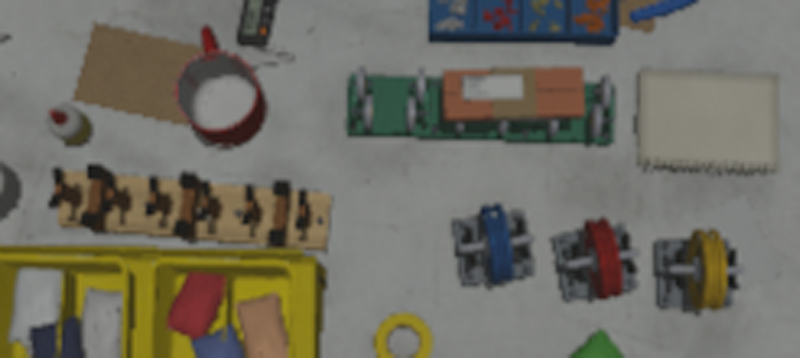

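Crop shows stand corners (348,75),(348,137),(612,143); carton top (445,69)-(583,118); notebook (640,71)-(777,172); rack right end (331,195),(328,248); wheels' rims about (497,245),(603,258),(710,268).

```bash
python3 - <<'E'
from h import *
c=vision.read_camera('top')
f=lambda l,z:ray(c,np.array(l)/3.25+[200,150],z)
for n,l,z in [('stand',[(348,75),(348,137),(612,143),(612,78)],.012),('carton',[(445,69),(583,68),(582,118),(445,118)],.084),
 ('note',[(641,72),(777,74),(777,168),(637,164)],.011),('rack',[(62,172),(331,195),(328,248),(60,228)],.018),
 ('blueAxle',[(463,250),(527,241)],.058),('redAxle',[(565,265),(633,254)],.058),('yelAxle',[(667,271),(738,270)],.058),
 ('blue top',[(492,206)],.09),('mug',[(220,98)],.092),('bottle',[(60,118)],.096)]:
    p=f(l,z);print(n,p.round(3)[:,:2].tolist(),'mean',p.mean(0).round(3), 'edges',[round(float(np.linalg.norm(p[i]-p[i-1])),3) for i in range(len(p))])
E
```

```text
stand [[0.627, 0.091], [0.56, 0.089], [0.558, -0.188], [0.628, -0.189]] mean [ 0.593 -0.049  0.012] edges [0.28, 0.067, 0.278, 0.07]
carton [[0.617, -0.01], [0.621, -0.148], [0.57, -0.147], [0.567, -0.011]] mean [ 0.594 -0.079  0.084] edges [0.05, 0.138, 0.051, 0.136]
note [[0.635, -0.22], [0.635, -0.364], [0.535, -0.36], [0.536, -0.214]] mean [ 0.585 -0.289  0.011] edges [0.099, 0.143, 0.101, 0.145]
rack [[0.516, 0.389], [0.497, 0.105], [0.441, 0.107], [0.457, 0.387]] mean [0.478 0.247 0.018] edges [0.059, 0.285, 0.055, 0.281]
blueAxle [[0.438, -0.031], [0.449, -0.095]] mean [ 0.444 -0.063  0.058] edges [0.065, 0.065]
redAxle [[0.426, -0.132], [0.438, -0.2]] mean [ 0.432 -0.166  0.058] edges [0.069, 0.069]
yelAxle [[0.422, -0.233], [0.424, -0.303]] mean [ 0.423 -0.268  0.058] edges [0.07, 0.07]
blue top [[0.479, -0.057]] mean [ 0.479 -0.057  0.09 ] edges [0.0]
mug [[0.582, 0.214]] mean [0.582 0.214 0.092] edges [0.0]
bottle [[0.558, 0.372]] mean [0.558 0.372 0.096] edges [0.0]
```

```bash
python3 -c "
from h import *
go([.56,-.09,.26],90)"
```

```text
d [ 509.1 -349.8  -28.9] rv [-9.000e-04 -8.000e-04 -1.274e+00] rows>=14.8
```

```bash
python3 -m inch '[[-1,509,-350,-29,0,0,-1.274],[-1,509,-350,-29,0,0,-1.274],[-1,509,-350,-29,0,0,-1.274],[-1,509,-350,-29,0,0,-1.274],[-1,509,-350,-29,0,0,-1.274],[-1,509,-350,-29,0,0,-1.274],[-1,509,-350,-29,0,0,-1.274],[-1,509,-350,-29,0,0,-1.274]]'
python3 -c "
from h import *
go([.56,-.09,.26],90)"
```

```text
clock: 0.87
eef_pos: [0.3835, -0.3113, 0.2471]
orientation: [[0.265, 0.964, 0.0], [0.964, -0.265, -0.0], [-0.0, 0.0, -1.0]]
wrist_force: [1.0, -0.9, -0.2]
opening: 0.0857
finger_force: 0.0
d [260.2 111.6 -12.9] rv [ 3.000e-04  2.000e-04 -2.681e-01] rows>=6.8
```

```bash
python3 -m inch '[[-1,260,112,-13,0,0,-0.268],[-1,260,112,-13,0,0,-0.268],[-1,260,112,-13,0,0,-0.268],[-1,260,112,-13,0,0,-0.268],[-1,260,112,-13,0,0,-0.268],[-1,260,112,-13,0,0,-0.268],[-1,260,112,-13,0,0,-0.268],[-1,260,112,-13,0,0,-0.268]]'
python3 -c "
from h import *
wrist('pics/w1.png')"
```

```text
clock: 1.53
eef_pos: [0.5636, -0.0879, 0.2598]
orientation: [[0.001, 1.0, 0.001], [1.0, -0.001, 0.002], [0.002, 0.001, -1.0]]
wrist_force: [0.9, -1.2, 0.0]
opening: 0.0852
finger_force: 0.0
```

View pics/w1.png

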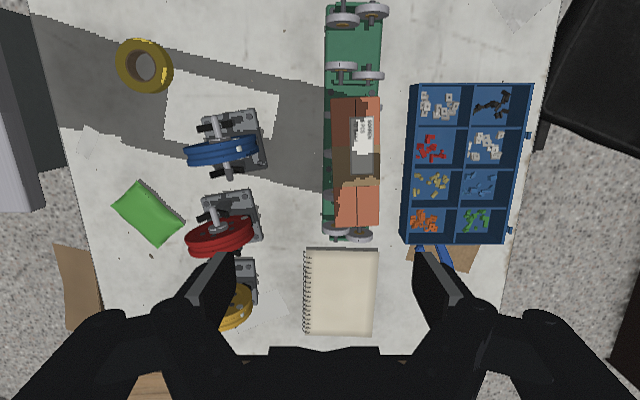

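Wrist view: carton top (331..381, 97..226), stand left edge ~325 from row 0 to 237, notebook corners (306,249),(379,250),(373,335),(304,332).

```bash
python3 - <<'E'
from h import *
c,ps=load('pics/w1.png')
for n,l,z in [('carton',[(331,97),(379,97),(381,226),(334,225)],.084),('stand',[(326,3),(383,3),(374,240),(323,238)],.012),('note',[(306,249),(379,250),(373,335),(304,332)],.011),
 ('rollers',[(360,12),(382,8),(367,73)],.055)]:
    p=ray(c,l,z,ps);print(n,p.round(3)[:,:2].tolist(),'mean',p.mean(0).round(3), 'edges',[round(float(np.linalg.norm(p[i]-p[i-1])),3) for i in range(len(p))])
i=cv2.imread('pics/w1.png')[60:350,160:400];cv2.imwrite('pics/w1c.png',cv2.resize(i,(0,0),fx=2,fy=2,interpolation=cv2.INTER_CUBIC))
E
```

```text
carton [[0.571, -0.005], [0.619, -0.005], [0.628, -0.145], [0.575, -0.143]] mean [ 0.598 -0.075  0.084] edges [0.138, 0.048, 0.14, 0.053]
stand [[0.566, 0.097], [0.63, 0.097], [0.634, -0.196], [0.562, -0.193]] mean [ 0.598 -0.049  0.012] edges [0.289, 0.064, 0.293, 0.072]
note [[0.538, -0.21], [0.642, -0.212], [0.641, -0.36], [0.532, -0.354]] mean [ 0.588 -0.284  0.011] edges [0.144, 0.104, 0.148, 0.109]
rollers [[0.6, 0.077], [0.622, 0.08], [0.61, 0.019]] mean [0.611 0.059 0.055] edges [0.058, 0.022, 0.062]
```

View pics/w1c.png

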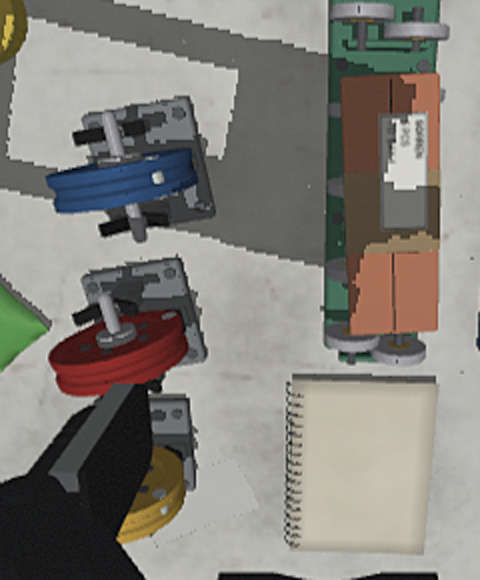

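```bash
python3 -c "
from h import *
go([.598,-.075,.062],90)"
```

```text
d [ 15.1  35.9 197.6] rv [-0.0003 -0.0007 -0.0015] rows>=4.8
```

```bash
python3 -m inch '[[-1,15,36,80,0,0,0],[-1,15,36,80,0,0,0],[-1,15,36,140,0,0,0],[-1,15,36,170,0,0,0],[-1,15,36,185,0,0,0],[-1,15,36,198,0,0,0],[-1,15,36,198,0,0,0],[-1,15,36,198,0,0,0]]'
python3 -m inch '[[0.3,0,0,0,0,0,0],[0.5,0,0,0,0,0,0],[0.6,0,0,0,0,0,0],[0.8,0,0,0,0,0,0],[1,0,0,0,0,0,0],[1,0,0,0,0,0,0],[1,0,0,0,0,0,0],[1,0,0,0,0,0,0]]' 25
```

```text
clock: 2.25
eef_pos: [0.5969, -0.079, 0.0626]
orientation: [[0.007, 1.0, -0.0], [1.0, -0.007, -0.0], [-0.0, -0.0, -1.0]]
wrist_force: [0.1, 0.4, 0.5]
opening: 0.0853
finger_force: 0.0
clock: 2.92
eef_pos: [0.599, -0.0789, 0.0648]
orientation: [[0.006, 1.0, 0.005], [1.0, -0.006, -0.001], [-0.001, 0.005, -1.0]]
wrist_force: [-0.1, -0.1, 6.2]
opening: 0.0497
finger_force: 25.1
```

```bash
python3 -m inch '[[1,0,0,-15,0,0,0],[1,0,0,-40,0,0,0],[1,0,0,-65,0,0,0],[1,-25,-2,-75,0,0,0],[1,-60,-4,-75,0,0,0],[1,-95,-6,-75,0,0,0],[1,-130,-9,-75,0,0,0],[1,-165,-11,-75,0,0,0]]'
python3 -m inch '[[1,-30,0,0,0,0,0],[1,-43,0,0,0,0,0],[1,-43,0,0,0,0,0],[1,-43,0,0,0,0,0]]'
python3 -c "
from h import *
go([.588,-.289,.0145],90)"
```

```text
clock: 3.58
eef_pos: [0.5851, -0.2449, 0.1384]
orientation: [[0.005, 1.0, 0.002], [1.0, -0.005, -0.001], [-0.001, 0.002, -1.0]]
wrist_force: [0.3, 0.1, -0.2]
opening: 0.0497
finger_force: 26.1
clock: 3.92
eef_pos: [0.5848, -0.2866, 0.1375]
orientation: [[0.007, 1.0, 0.001], [1.0, -0.007, 0.0], [0.0, 0.001, -1.0]]
wrist_force: [-0.0, 0.3, -0.5]
opening: 0.0496
finger_force: 26.1
d [ -2.3   3.1 123. ] rv [ 0.0008 -0.0001 -0.0074] rows>=3.0
```

```bash
python3 -m inch '[[1,-2,3,35,0,0,0],[1,-2,3,65,0,0,0],[1,-2,3,90,0,0,0],[1,-2,3,105,0,0,0],[1,-2,3,113,0,0,0],[1,-2,3,119,0,0,0],[1,-2,3,122,0,0,0],[1,-2,3,122,0,0,0]]'
python3 -m inch '[[1,0,0,0,0,0,0],[0.4,0,0,0,0,0,0],[0,0,0,0,0,0,0],[0,0,0,0,0,0,0],[-0.3,0,0,0,0,0,0],[-0.5,0,0,0,0,0,0],[-0.5,0,0,0,0,0,0],[-0.5,0,0,0,0,0,0]]'
```

```text
clock: 4.58
eef_pos: [0.5884, -0.2883, 0.0158]
orientation: [[0.006, 1.0, 0.001], [1.0, -0.006, -0.001], [-0.001, 0.001, -1.0]]
wrist_force: [0.2, -0.3, -0.8]
opening: 0.0497
finger_force: 26.1
clock: 5.25
eef_pos: [0.5877, -0.2883, 0.015]
orientation: [[0.006, 1.0, 0.0], [1.0, -0.006, -0.0], [-0.0, 0.0, -1.0]]
wrist_force: [0.1, -0.9, 0.3]
opening: 0.0641
finger_force: 0.0
```

```bash
python3 -m inch '[[-0.5,0,0,-40,0,0,0],[-0.5,0,0,-80,0,0,0],[-1,0,0,-120,0,0,0],[-1,0,0,-160,0,0,0],[-1,0,0,-200,0,0,0],[-1,0,0,-245,0,0,0],[-1,0,0,-245,0,0,0],[-1,0,0,-245,0,0,0]]'
python3 -c "
from h import *
go([.40,-.15,.26],5)"
```

```text
clock: 5.92
eef_pos: [0.5897, -0.2894, 0.2655]
orientation: [[0.006, 1.0, 0.008], [1.0, -0.006, -0.005], [-0.005, 0.008, -1.0]]
wrist_force: [-0.2, -1.0, -0.9]
opening: 0.0853
finger_force: 0.0
d [ 138.3 -190.5    3.5] rv [ 0.0096 -0.0021  1.4776] rows>=11.8
```

```bash
python3 -m inch '[[-1,138,-190,4,0,0,1.478],[-1,138,-190,4,0,0,1.478],[-1,138,-190,4,0,0,1.478],[-1,138,-190,4,0,0,1.478],[-1,138,-190,4,0,0,1.478],[-1,138,-190,4,0,0,1.478],[-1,138,-190,4,0,0,1.478],[-1,138,-190,4,0,0,1.478]]'
python3 -m inch '[[-1,0,0,0,0,0,0.48],[-1,0,0,0,0,0,0.48],[-1,0,0,0,0,0,0.48],[-1,0,0,0,0,0,0.48],[-1,0,0,0,0,0,0.48],[-1,0,0,0,0,0,0.48]]'
python3 -c "
from h import *
wrist('pics/w2.png')
c=cv2.imread('pics/w2.png')"
```

```text
clock: 6.58
eef_pos: [0.3971, -0.148, 0.2546]
orientation: [[0.848, 0.531, -0.001], [0.531, -0.848, 0.0], [-0.001, -0.001, -1.0]]
wrist_force: [0.1, -0.0, 0.3]
opening: 0.0856
finger_force: 0.0
clock: 7.08
eef_pos: [0.3981, -0.1489, 0.2547]
orientation: [[0.996, 0.088, -0.002], [0.088, -0.996, 0.001], [-0.002, -0.001, -1.0]]
wrist_force: [0.1, -0.2, -0.3]
opening: 0.0849
finger_force: 0.0
```

View pics/w2.png

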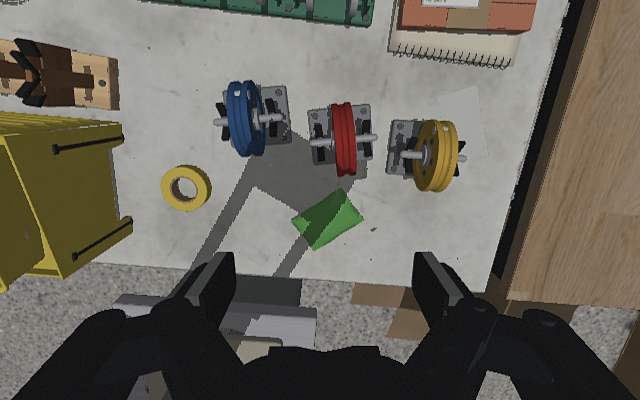

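Wheels visible: blue shaft ends about (215,122)-(287,117), red (309,142)-(377,138), yellow (399,154)-(467,158); carton lies on the notebook. Enlarging for precise ends.

```bash
python3 - <<'E'
import cv2
i=cv2.imread('pics/w2.png')[70:200,205:480]
cv2.imwrite('pics/w2c.png',cv2.resize(i,(0,0),fx=2.9,fy=2.9,interpolation=cv2.INTER_CUBIC))
E
```

```text
(no output)
```

View pics/w2c.png

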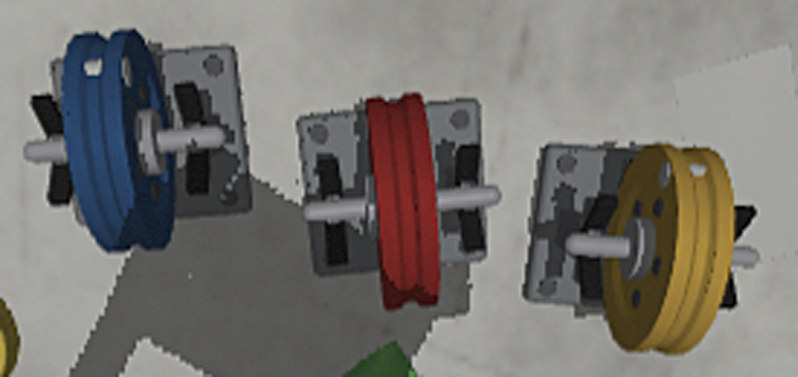

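```bash
python3 - <<'E'
from h import *
c,ps=load('pics/w2.png')
f=lambda l,z:ray(c,np.array(l)/2.9+[205,70],z,ps)
for n,l in [('blue',[(27,151),(222,136)]),('red',[(306,212),(498,195)]),('yel',[(569,244),(758,258)])]:
    p=f(l,.058);v=p[0]-p[1];print(n,p.mean(0).round(4),'L',np.linalg.norm(v).round(4),'yaw',np.degrees(np.arctan2(-v[0],v[1])).round(1))
for n,l in [('blue',[(26,195),(252,210)]),('notecarton',[])][:1]: pass
# cradle base corners z=.010
for n,l in [('redcr',[(297,115),(479,98),(487,262),(314,275)])]:
    p=f(l,.010);print(n,p.mean(0).round(4))
E
```

```text
blue [ 0.4478 -0.0605  0.058 ] L 0.0738 yaw 9.3
red [ 0.4348 -0.1667  0.058 ] L 0.0736 yaw 10.1
yel [ 0.4256 -0.2701  0.058 ] L 0.0742 yaw 0.8
redcr [ 0.435  -0.1663  0.01  ]
```

```bash
python3 -c "
from h import *
go([.4478,-.0605,.15],9.3)"
```

```text
d [ 57.4 -83.6 104.9] rv [-0.0009  0.0013 -0.0737] rows>=3.5
```

```bash
python3 -m inch '[[-1,57,-84,105,0,0,-0.074],[-1,57,-84,105,0,0,-0.074],[-1,57,-84,105,0,0,-0.074],[-1,57,-84,105,0,0,-0.074],[-1,57,-84,105,0,0,-0.074],[-1,57,-84,105,0,0,-0.074],[-1,57,-84,105,0,0,-0.074]]'
python3 -c "
from h import *
go([.4478,-.0605,.072],9.3)
wrist('pics/w3.png')
c,ps=load('pics/w3.png')
a=np.radians(9.3);u=np.array([-np.sin(a),np.cos(a),0])
C=np.array([.4478,-.0605,.058]);print(proj(c,[C,C+.038*u,C-.038*u,C+[0,0,.04]],ps).round())"
```

```text
clock: 7.72
eef_pos: [0.4484, -0.0611, 0.1517]
orientation: [[0.987, 0.16, 0.001], [0.16, -0.987, -0.001], [0.0, 0.001, -1.0]]
wrist_force: [-0.8, 0.1, 0.1]
opening: 0.0854
finger_force: 0.0
d [-0.5 -0.8 79.7] rv [ 0.0006 -0.0004 -0.0017] rows>=1.9
[[324. 200.]
 [278. 200.]
 [370. 199.]
 [324. 217.]]
```

View pics/w3.png

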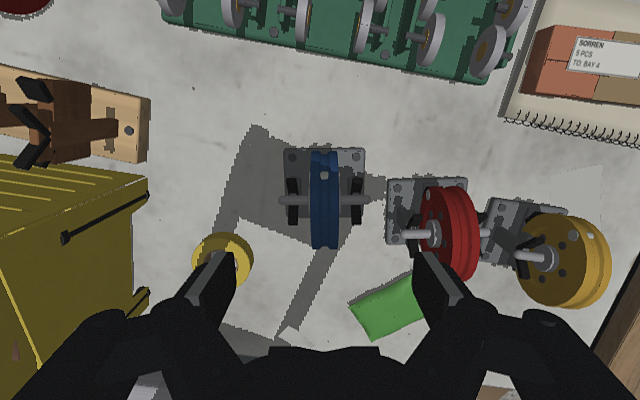

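Shaft ends at (278,200),(370,200), exactly as predicted; the gripper is centred on blue. Grasp.

```bash
python3 -m inch '[[-1,0,-1,30,0,0,0],[-1,0,-1,55,0,0,0],[-1,0,-1,70,0,0,0],[-1,0,-1,79,0,0,0],[-1,0,-1,79,0,0,0],[-1,0,-1,79,0,0,0]]'
python3 -m inch '[[0,0,0,0,0,0,0],[0.3,0,0,0,0,0,0],[0.5,0,0,0,0,0,0],[0.7,0,0,0,0,0,0],[1,0,0,0,0,0,0],[1,0,0,0,0,0,0],[1,0,0,0,0,0,0],[1,0,0,0,0,0,0]]' 80
python3 -m inch '[[1,0,0,-10,0,0,0],[1,0,0,-30,0,0,0],[1,0,0,-55,0,0,0],[1,0,0,-80,0,0,0],[1,0,0,-80,0,0,0],[1,0,0,-80,0,0,0]]'
python3 -c "
from h import *
go([.596,.046,.15],0)"
```

```text
clock: 8.27
eef_pos: [0.4486, -0.0603, 0.073]
orientation: [[0.988, 0.158, 0.001], [0.158, -0.988, -0.0], [0.001, 0.001, -1.0]]
wrist_force: [-0.4, 0.1, -0.5]
opening: 0.0852
finger_force: 0.0
clock: 8.93
eef_pos: [0.4484, -0.0598, 0.0725]
orientation: [[0.987, 0.158, 0.001], [0.158, -0.987, -0.0], [0.001, 0.0, -1.0]]
wrist_force: [-1.4, -0.4, 5.4]
opening: 0.0186
finger_force: 78.1
clock: 9.43
eef_pos: [0.4489, -0.0598, 0.153]
orientation: [[0.987, 0.158, 0.003], [0.158, -0.987, -0.001], [0.002, 0.001, -1.0]]
wrist_force: [-0.2, 0.1, -5.6]
opening: 0.0186
finger_force: 79.1
d [162.  -81.2   3.3] rv [ 0.0008 -0.0025  0.1588] rows>=4.3
```

```bash
python3 -m inch '[[1,50,-25,3,0,0,0.05],[1,90,-45,3,0,0,0.09],[1,125,-62,3,0,0,0.125],[1,150,-75,3,0,0,0.159],[1,162,-81,3,0,0,0.159],[1,162,-81,3,0,0,0.159],[1,162,-81,3,0,0,0.159],[1,162,-81,3,0,0,0.159]]'
python3 -c "
from h import *
wrist('pics/w4.png')"
```

```text
clock: 10.1
eef_pos: [0.5934, 0.0457, 0.1465]
orientation: [[1.0, 0.0, -0.004], [0.0, -1.0, -0.0], [-0.004, 0.0, -1.0]]
wrist_force: [0.7, -0.0, -4.7]
opening: 0.0189
finger_force: 79.3
```

View pics/w4.png

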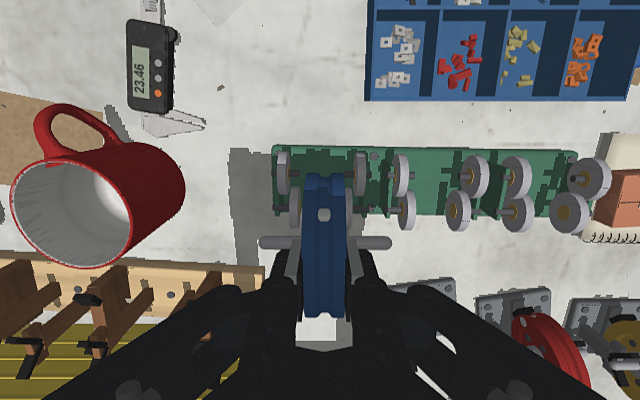

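Stand base in view: left corners (272,147),(273,211), top-right (577,151), bottom edge ~ (430,215).

```bash
python3 - <<'E'
from h import *
c,ps=load('pics/w4.png')
p=ray(c,[(272,147),(273,211),(577,151),(430,215)],.012,ps);print(p.round(4)[:,:2])
for L in [(.596,-.049)]:
    for y in (.046,-.049,-.144):print(proj(c,[[.596,y+d,.060] for d in(-.026,.026)],ps).round().tolist())
print(proj(c,[[.563,.093,.012],[.629,.093,.012],[.629,-.191,.012]],ps).round().tolist())
go([.596,.046,.0745],0)
E
```

```text
[[ 0.6293  0.0936]
 [ 0.5671  0.0959]
 [ 0.6257 -0.1857]
 [ 0.5629 -0.0577]]
[[357.0, 198.0], [292.0, 198.0]]
[[476.0, 198.0], [411.0, 198.0]]
[[596.0, 198.0], [530.0, 198.0]]
[[276.0, 215.0], [273.0, 147.0], [584.0, 147.0]]
d [ 2.7 -0.7 72.7] rv [ 0.0003  0.0032 -0.0006] rows>=1.7
```

```bash
python3 -m inch '[[1,3,-1,25,0,0.003,0],[1,3,-1,48,0,0.003,0],[1,3,-1,62,0,0.003,0],[1,3,-1,69,0,0.003,0],[1,3,-1,72,0,0.003,0],[1,3,-1,72,0,0.003,0],[1,3,-1,72,0,0.003,0]]'
python3 -m inch '[[0.3,0,0,0,0,0,0],[0,0,0,0,0,0,0],[-0.3,0,0,0,0,0,0],[-0.3,0,0,0,0,0,0],[-0.3,0,0,0,0,0,0],[-0.3,0,0,-20,0,0,0],[-0.3,0,0,-50,0,0,0],[-0.5,0,0,-85,0,0,0]]'
python3 -c "
from h import *
go([.4348,-.1667,.15],10.1)"
```

```text
clock: 10.73
eef_pos: [0.5986, 0.0468, 0.078]
orientation: [[1.0, -0.0, 0.004], [-0.0, -1.0, 0.0], [0.004, -0.0, -1.0]]
wrist_force: [-0.2, -0.6, -3.6]
opening: 0.0188
finger_force: 79.3
clock: 11.4
eef_pos: [0.5961, 0.047, 0.1605]
orientation: [[1.0, -0.0, -0.002], [-0.0, -1.0, 0.0], [-0.002, -0.0, -1.0]]
wrist_force: [1.6, 0.5, -0.2]
opening: 0.0641
finger_force: 0.0
d [-161.2  213.7   10.8] rv [-0.0002  0.0018 -0.1765] rows>=6.4
```

```bash
python3 -m inch '[[-1,-161,214,11,0,0,-0.177],[-1,-161,214,11,0,0,-0.177],[-1,-161,214,11,0,0,-0.177],[-1,-161,214,11,0,0,-0.177],[-1,-161,214,11,0,0,-0.177],[-1,-161,214,11,0,0,-0.177],[-1,-161,214,11,0,0,-0.177],[-1,-161,214,11,0,0,-0.177]]'
python3 -m inch '[[-1,0,0,0,0,0,0],[-1,0,0,0,0,0,0]]'
python3 -c "
from h import *
go([.4348,-.1667,.072],10.1)"
```

```text
clock: 12.07
eef_pos: [0.4348, -0.1699, 0.1505]
orientation: [[0.985, 0.172, 0.003], [0.172, -0.985, -0.001], [0.002, 0.002, -1.0]]
wrist_force: [-0.6, 0.4, 0.4]
opening: 0.0853
finger_force: 0.0
clock: 12.23
eef_pos: [0.4374, -0.1668, 0.1508]
orientation: [[0.984, 0.175, 0.004], [0.175, -0.984, 0.0], [0.004, 0.001, -1.0]]
wrist_force: [-0.5, 1.6, -0.1]
opening: 0.085
finger_force: 0.0
d [-2.9 -0.6 78.8] rv [ 0.0006 -0.0038  0.0001] rows>=1.9
```

```bash
python3 -m inch '[[-1,-2,0,30,0,0,0],[-1,-2,0,55,0,0,0],[-1,-2,0,70,0,0,0],[-1,-2,0,78,0,0,0],[-1,-2,0,78,0,0,0],[-1,-2,0,78,0,0,0]]'
python3 -m inch '[[0,0,0,0,0,0,0],[0.3,0,0,0,0,0,0],[0.5,0,0,0,0,0,0],[0.7,0,0,0,0,0,0],[1,0,0,0,0,0,0],[1,0,0,0,0,0,0],[1,0,0,0,0,0,0],[1,0,0,0,0,0,0]]' 80
python3 -m inch '[[1,0,0,-10,0,0,0],[1,0,0,-30,0,0,0],[1,0,0,-55,0,0,0],[1,0,0,-80,0,0,0],[1,0,0,-88,0,0,0],[1,0,0,-88,0,0,0]]'
python3 -c "
from h import *
go([.5955,-.049,.16],0)"
```

```text
clock: 12.73
eef_pos: [0.4358, -0.1668, 0.0728]
orientation: [[0.984, 0.177, 0.003], [0.177, -0.984, 0.0], [0.003, 0.0, -1.0]]
wrist_force: [0.2, -0.3, 1.3]
opening: 0.0856
finger_force: 0.0
clock: 13.4
eef_pos: [0.4355, -0.1675, 0.0731]
orientation: [[0.984, 0.176, 0.004], [0.176, -0.984, -0.0], [0.004, 0.001, -1.0]]
wrist_force: [-2.6, 1.8, 6.0]
opening: 0.0184
finger_force: 78.5
clock: 13.9
eef_pos: [0.4364, -0.1681, 0.1629]
orientation: [[0.984, 0.176, 0.007], [0.176, -0.984, -0.002], [0.007, 0.003, -1.0]]
wrist_force: [0.1, -0.7, -4.2]
opening: 0.0182
finger_force: 79.1
d [177.6 -89.3   3.8] rv [ 0.0028 -0.0069  0.1767] rows>=4.8
```

```bash
python3 -m inch '[[1,50,-25,4,0,0,0.05],[1,90,-45,4,0,0,0.09],[1,130,-65,4,0,-0.005,0.13],[1,160,-80,4,0,-0.005,0.177],[1,178,-89,4,0,-0.005,0.177],[1,178,-89,4,0,-0.005,0.177],[1,178,-89,4,0,-0.005,0.177],[1,178,-89,4,0,-0.005,0.177]]'
python3 -c "
from h import *
go([.5955,-.049,.0745],0)"
```

```text
clock: 14.57
eef_pos: [0.593, -0.0482, 0.1543]
orientation: [[1.0, 0.001, -0.006], [0.001, -1.0, -0.0], [-0.006, 0.0, -1.0]]
wrist_force: [0.0, 0.3, -6.2]
opening: 0.0186
finger_force: 79.4
d [ 3.   0.7 79.8] rv [0.0002 0.0062 0.0005] rows>=1.9
```

```bash
python3 -m inch '[[1,2,0,25,0,0.003,0],[1,2,0,50,0,0.003,0],[1,2,0,67,0,0.003,0],[1,2,0,75,0,0.003,0],[1,2,0,80,0,0.003,0],[1,2,0,80,0,0.003,0],[1,2,0,80,0,0.003,0],[1,2,0,80,0,0.003,0]]'
```

```text
clock: 15.23
eef_pos: [0.597, -0.0488, 0.0783]
orientation: [[1.0, -0.0, 0.003], [-0.0, -1.0, -0.001], [0.003, 0.001, -1.0]]
wrist_force: [0.7, 0.4, -5.1]
opening: 0.0183
finger_force: 79.5
```

```bash
python3 -m inch '[[1,0,0,2,0,0,0],[1,0,0,3,0,0,0],[1,0,0,3,0,0,0],[0.3,0,0,3,0,0,0],[0,0,0,3,0,0,0],[-0.3,0,0,3,0,0,0],[-0.3,0,0,3,0,0,0],[-0.3,0,0,3,0,0,0]]'
python3 -m inch '[[-0.3,0,0,-20,0,0,0],[-0.3,0,0,-50,0,0,0],[-0.5,0,0,-85,0,0,0],[-0.5,0,0,-85,0,0,0]]'
python3 -c "
from h import *
go([.4256,-.2701,.15],0.8)"
```

```text
clock: 15.9
eef_pos: [0.5967, -0.0485, 0.0743]
orientation: [[1.0, -0.0, 0.002], [-0.0, -1.0, -0.0], [0.002, 0.0, -1.0]]
wrist_force: [-0.2, -0.1, -0.4]
opening: 0.0555
finger_force: 0.0
clock: 16.23
eef_pos: [0.6005, -0.0491, 0.1673]
orientation: [[1.0, -0.0, 0.012], [-0.0, -1.0, -0.002], [0.012, 0.002, -1.0]]
wrist_force: [1.4, -0.5, 1.4]
opening: 0.064
finger_force: 0.0
d [-175.   221.    15.6] rv [ 0.0024 -0.0123 -0.0141] rows>=6.8
```

```bash
python3 -m inch '[[-1,-175,221,13,0,0,0.014],[-1,-175,221,13,0,0,0.014],[-1,-175,221,13,0,0,0.014],[-1,-175,221,13,0,0,0.014],[-1,-175,221,13,0,0,0.014],[-1,-175,221,13,0,0,0.014],[-1,-175,221,13,0,0,0.014],[-1,-175,221,13,0,0,0.014]]'
python3 -m inch '[[-1,0,0,0,0,0,0],[-1,0,0,0,0,0,0],[-1,0,0,0,0,0,0],[-1,0,0,0,0,0,0]]'
python3 -c "
from h import *
go([.4256,-.2701,.072],.8)"
```

```text
clock: 16.9
eef_pos: [0.4179, -0.2736, 0.1457]
orientation: [[1.0, -0.019, -0.0], [-0.019, -1.0, -0.002], [-0.0, 0.002, -1.0]]
wrist_force: [0.2, 0.6, 0.5]
opening: 0.0852
finger_force: 0.0
clock: 17.23
eef_pos: [0.422, -0.2685, 0.1459]
orientation: [[1.0, -0.012, 0.001], [-0.012, -1.0, -0.0], [0.001, 0.0, -1.0]]
wrist_force: [0.6, 0.6, 0.4]
opening: 0.0856
finger_force: 0.0
d [ 3.5  1.5 73.9] rv [ 0.0003 -0.0013 -0.0264] rows>=1.8
```

```bash
python3 -m inch '[[-1,3,1,30,0,0,-0.026],[-1,3,1,52,0,0,-0.026],[-1,3,1,65,0,0,-0.026],[-1,3,1,73,0,0,-0.026],[-1,3,1,73,0,0,-0.026],[-1,3,1,73,0,0,-0.026]]'
python3 -m inch '[[0,0,0,0,0,0,0],[0.3,0,0,0,0,0,0],[0.5,0,0,0,0,0,0],[0.7,0,0,0,0,0,0],[1,0,0,0,0,0,0],[1,0,0,0,0,0,0],[1,0,0,0,0,0,0],[1,0,0,0,0,0,0]]' 80
python3 -m inch '[[1,0,0,-10,0,0,0],[1,0,0,-30,0,0,0],[1,0,0,-55,0,0,0],[1,0,0,-80,0,0,0],[1,0,0,-88,0,0,0],[1,0,0,-88,0,0,0]]'
python3 -c "
from h import *
go([.595,-.144,.16],0)"
```

```text
clock: 17.73
eef_pos: [0.4247, -0.27, 0.073]
orientation: [[1.0, 0.013, 0.001], [0.013, -1.0, -0.0], [0.001, 0.0, -1.0]]
wrist_force: [-0.2, -0.0, -0.0]
opening: 0.0856
finger_force: 0.0
clock: 18.4
eef_pos: [0.4245, -0.2707, 0.0734]
orientation: [[1.0, 0.012, 0.002], [0.012, -1.0, -0.001], [0.002, 0.001, -1.0]]
wrist_force: [-0.6, 1.5, 5.4]
opening: 0.0183
finger_force: 78.4
clock: 18.9
eef_pos: [0.4255, -0.2715, 0.1635]
orientation: [[1.0, 0.012, 0.005], [0.012, -1.0, -0.003], [0.005, 0.003, -1.0]]
wrist_force: [0.2, -0.4, -2.7]
opening: 0.018
finger_force: 78.8
d [ 170.9 -125.5    3.8] rv [ 0.0033 -0.0047  0.0117] rows>=5.1
```

```bash
python3 -m inch '[[1,40,-30,4,0,0,0.01],[1,75,-55,4,0,0,0.01],[1,110,-80,4,0,-0.003,0.01],[1,140,-103,4,0,-0.003,0.01],[1,160,-118,4,0,-0.003,0.01],[1,171,-125,4,0,-0.003,0.01],[1,171,-125,4,0,-0.003,0.01],[1,171,-125,4,0,-0.003,0.01]]'
python3 -c "
from h import *
go([.595,-.144,.0745],0)"
```

```text
clock: 19.57
eef_pos: [0.5928, -0.1424, 0.1541]
orientation: [[1.0, 0.003, -0.006], [0.003, -1.0, 0.001], [-0.006, -0.001, -1.0]]
wrist_force: [0.4, -0.7, -4.3]
opening: 0.0182
finger_force: 79.0
d [ 2.7  1.6 79.6] rv [-0.0006  0.006   0.0035] rows>=1.9
```

```bash
python3 -m inch '[[1,1,1,25,0,0.002,0],[1,1,1,50,0,0.002,0],[1,1,1,67,0,0.002,0],[1,1,1,76,0,0.002,0],[1,1,1,82,0,0.002,0],[1,1,1,82,0,0.002,0],[1,1,1,82,0,0.002,0],[1,1,1,82,0,0.002,0]]'
python3 -c "
from h import *
go([.595,-.144,.0745],0)"
```

```text
clock: 20.23
eef_pos: [0.5928, -0.1445, 0.0756]
orientation: [[1.0, 0.001, -0.003], [0.001, -1.0, 0.001], [-0.003, -0.001, -1.0]]
wrist_force: [-9.6, 5.0, 7.1]
opening: 0.0187
finger_force: 80.9
d [ 2.2 -0.5  1.1] rv [-0.0007  0.0029  0.0008] rows>=0.1
```

```bash
python3 -m inch '[[1,0,0,0,0,0,0],[1,0,0,0,0,0,0],[1,0,0,0,0,0,0]]'
python3 -c "
from h import *
wrist('pics/w5.png')"
```

```text
clock: 20.48
eef_pos: [0.593, -0.1445, 0.0758]
orientation: [[1.0, 0.001, -0.002], [0.001, -1.0, 0.001], [-0.002, -0.001, -1.0]]
wrist_force: [-9.1, 5.7, 5.8]
opening: 0.0191
finger_force: 80.9
```

View pics/w5.png

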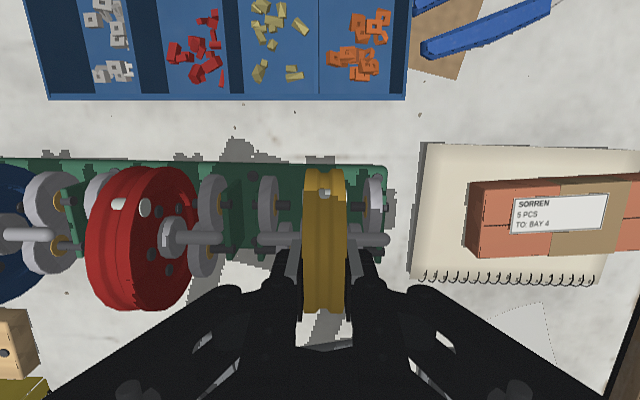

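Yellow hangs between its roller pairs (268 and 375, wheel at 325). The carton (left edge 468) now sits ~2 cm toward -y on the notebook (left edge 423), so it was knocked; fix later. Release yellow.

```bash
python3 -m inch '[[1,-2,0,0,0,0,0],[1,-2,0,0,0,0,0],[0.3,-2,0,0,0,0,0],[0,-2,0,0,0,0,0],[-0.3,-2,0,0,0,0,0],[-0.3,-2,0,0,0,0,0],[-0.3,-2,0,0,0,0,0]]'
python3 -m inch '[[-0.3,0,0,-20,0,0,0],[-0.3,0,0,-50,0,0,0],[-0.3,0,0,-85,0,0,0],[-0.5,0,0,-120,0,0,0],[-0.5,0,0,-155,0,0,0],[-0.5,0,0,-190,0,0,0],[-0.5,0,0,-190,0,0,0]]'
python3 -c "
from h import *
go([.52,-.22,.26],0)"
```

```text
clock: 21.12
eef_pos: [0.5929, -0.1446, 0.0752]
orientation: [[1.0, 0.002, 0.001], [0.002, -1.0, -0.001], [0.001, 0.001, -1.0]]
wrist_force: [0.4, 0.1, -0.5]
opening: 0.0553
finger_force: 0.0
clock: 21.7
eef_pos: [0.5959, -0.1454, 0.2748]
orientation: [[1.0, 0.002, 0.013], [0.002, -1.0, -0.005], [0.013, 0.005, -1.0]]
wrist_force: [2.0, -0.1, 1.7]
opening: 0.064
finger_force: 0.0
d [-76.3  74.3  14.2] rv [ 0.0047 -0.0128  0.0019] rows>=2.6
```

```bash
python3 -m inch '[[-1,-60,40,12,0,0,0],[-1,-60,40,12,0,0,0],[-1,-60,40,12,0,0,0],[-1,-60,40,12,0,0,0],[-1,-60,40,12,0,0,0],[-1,-60,40,12,0,0,0],[-1,-60,40,12,0,0,0],[-1,-60,40,12,0,0,0]]'
for i in 1 2 3 4 5; do python3 -m inch '[[-1,0,0,0,0,0,0],[-1,0,0,0,0,0,0],[-1,0,0,0,0,0,0],[-1,0,0,0,0,0,0],[-1,0,0,0,0,0,0],[-1,0,0,0,0,0,0],[-1,0,0,0,0,0,0],[-1,0,0,0,0,0,0]]' | grep clock; done
python3 -c "
from h import *
wrist('pics/w6.png')
i=cv2.imread('pics/w6.png')[60:260,140:540];cv2.imwrite('pics/w6c.png',cv2.resize(i,(0,0),fx=2,fy=2,interpolation=cv2.INTER_CUBIC))"
```

```text
clock: 22.37
eef_pos: [0.5333, -0.184, 0.2531]
orientation: [[1.0, 0.003, 0.0], [0.003, -1.0, -0.0], [0.0, 0.0, -1.0]]
wrist_force: [-0.2, 0.2, 0.9]
opening: 0.0852
finger_force: 0.0
clock: 23.03
clock: 23.7
clock: 24.37
clock: 25.03
clock: 25.7
```

View pics/w6c.png

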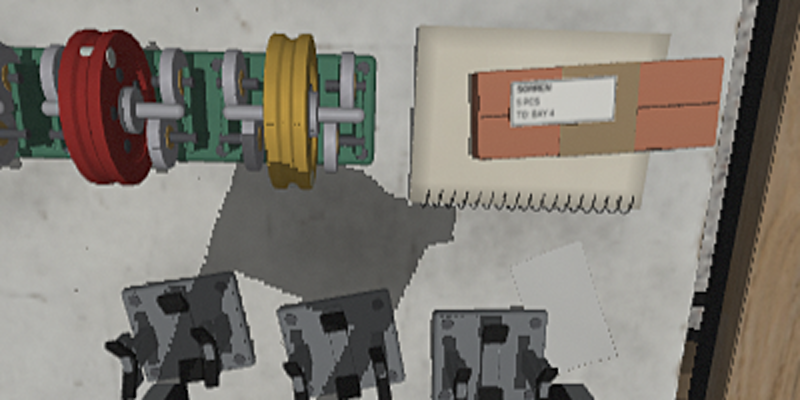

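Carton now overhangs the notebook: top corners (473,73),(722,58),(720,146),(478,158) in the crop; notebook (414,28),(670,34),(640,206),(411,203). Yellow and red are on the rollers.

```bash
python3 - <<'E'
from h import *
c,ps=load('pics/w6.png')
f=lambda l,z:ray(c,np.array(l)/2+[140,60],z,ps)
for n,l,z in [('cart',[(473,73),(722,58),(720,146),(478,158)],.033),('note',[(414,28),(669,34),(640,206),(411,203)],.011)]:
    p=f(l,z);print(n,p[:,:2].round(3).tolist(),p.mean(0).round(4))
    v=p[0]+p[3]-p[1]-p[2];print('yaw',np.degrees(np.arctan2(-v[0],v[1])).round(1),[np.linalg.norm(p[i]-p[i-1]).round(3) for i in range(4)])
go([.60,-.31,.12],90)
E
```

```text
cart [[0.614, -0.244], [0.623, -0.384], [0.574, -0.391], [0.567, -0.249]] [ 0.5944 -0.317   0.033 ]
yaw 3.1 [np.float64(0.048), np.float64(0.14), np.float64(0.049), np.float64(0.142)]
note [[0.64, -0.211], [0.637, -0.362], [0.534, -0.359], [0.535, -0.212]] [ 0.5865 -0.286   0.011 ]
yaw -0.9 [np.float64(0.104), np.float64(0.151), np.float64(0.103), np.float64(0.147)]
d [ 67.1 125.6 133. ] rv [ 3.000e-04  4.000e-04 -1.569e+00] rows>=12.6
```

```bash
python3 -m inch '[[-1,61,133,60,0,0,-1.62],[-1,61,133,60,0,0,-1.62],[-1,61,133,60,0,0,-1.62],[-1,61,133,60,0,0,-1.62],[-1,61,133,60,0,0,-1.62],[-1,61,133,60,0,0,-1.62],[-1,61,133,60,0,0,-1.62],[-1,61,133,60,0,0,-1.62]]' | head -3
python3 -c "
from h import *
go([.5945,-.317,.12],93)"
```

```text
clock: 26.42
eef_pos: [0.5938, -0.3177, 0.1923]
orientation: [[0.534, 0.845, -0.001], [0.845, -0.534, 0.0], [-0.0, -0.001, -1.0]]
d [ 1.   0.3 72.3] rv [-8.000e-04  1.000e-04 -6.157e-01] rows>=4.9
```

```bash
python3 -m inch '[[-1,0,0,40,0,0,-0.616],[-1,0,0,72,0,0,-0.616],[-1,0,0,72,0,0,-0.616],[-1,0,0,72,0,0,-0.616],[-1,0,0,72,0,0,-0.616],[-1,0,0,72,0,0,-0.616],[-1,0,0,72,0,0,-0.616]]' | head -3
python3 -c "
from h import *
go([.5945,-.317,.016],93)"
```

```text
clock: 27.0
eef_pos: [0.594, -0.3175, 0.121]
orientation: [[-0.043, 0.999, 0.0], [0.999, 0.043, -0.001], [-0.001, 0.0, -1.0]]
d [  0.5   0.5 105. ] rv [ 0.0001  0.0005 -0.009 ] rows>=2.5
```

```bash
python3 -m inch '[[-1,0,0,35,0,0,-0.009],[-1,0,0,65,0,0,-0.009],[-1,0,0,88,0,0,-0.009],[-1,0,0,98,0,0,-0.009],[-1,0,0,104,0,0,-0.009],[-1,0,0,104,0,0,-0.009],[-1,0,0,104,0,0,-0.009]]'|head -2
python3 -m inch '[[0.3,0,0,0,0,0,0],[0.5,0,0,0,0,0,0],[0.6,0,0,0,0,0,0],[0.8,0,0,0,0,0,0],[1,0,0,0,0,0,0],[1,0,0,0,0,0,0],[1,0,0,0,0,0,0],[1,0,0,0,0,0,0]]' 25
python3 -m inch '[[1,0,0,-12,0,0,0],[1,0,0,-20,0,0,0],[1,10,-2,-20,0,0,0.02],[1,20,-4,-20,0,0,0.04],[1,30,-6,-20,0,0,0.06],[1,30,-6,-20,0,0,0.06],[1,30,-6,-20,0,0,0.06],[1,30,-6,-20,0,0,0.06]]'
```

```text
clock: 27.58
eef_pos: [0.5948, -0.3181, 0.0185]
clock: 28.25
eef_pos: [0.5949, -0.3181, 0.0188]
orientation: [[-0.056, 0.998, 0.002], [0.998, 0.056, -0.002], [-0.002, 0.002, -1.0]]
wrist_force: [-1.2, 1.4, 6.4]
opening: 0.0496
finger_force: 26.4
clock: 28.92
eef_pos: [0.5866, -0.2884, 0.0377]
orientation: [[0.003, 1.0, 0.001], [1.0, -0.003, -0.001], [-0.001, 0.001, -1.0]]
wrist_force: [0.3, 0.2, -1.2]
opening: 0.0492
finger_force: 26.5
```

```bash
python3 -m inch '[[1,1,0,8,0,0,0],[1,1,0,14,0,0,0],[1,1,0,18,0,0,0],[1,1,0,18,0,0,0],[1,1,0,18,0,0,0],[0.4,1,0,18,0,0,0],[0,1,0,18,0,0,0],[-0.2,1,0,18,0,0,0]]'
python3 -m inch '[[-0.5,0,0,0,0,0,0],[-0.5,0,0,0,0,0,0],[-0.5,0,0,0,0,0,0],[-0.5,0,0,-35,0,0,0],[-0.5,0,0,-75,0,0,0],[-0.5,0,0,-115,0,0,0],[-0.5,0,0,-155,0,0,0],[-0.5,0,0,-195,0,0,0]]'
python3 -c "
from h import *
go([.50,.05,.26],0)"
```

```text
clock: 29.58
eef_pos: [0.5861, -0.2869, 0.0186]
orientation: [[0.004, 1.0, -0.0], [1.0, -0.004, -0.0], [-0.0, -0.0, -1.0]]
wrist_force: [-0.2, 0.3, 0.8]
opening: 0.0512
finger_force: 0.0
clock: 30.25
eef_pos: [0.586, -0.2866, 0.216]
orientation: [[0.004, 1.0, 0.0], [1.0, -0.004, -0.0], [-0.0, 0.0, -1.0]]
wrist_force: [0.1, -0.8, -0.3]
opening: 0.0644
finger_force: 0.0
d [336.2 -87.3 -44.2] rv [5.0000e-04 2.0000e-04 1.5669e+00] rows>=12.5
```

```bash
python3 -m inch '[[-1,237,-86,-44,0,0,1.567],[-1,237,-86,-44,0,0,1.567],[-1,237,-86,-44,0,0,1.567],[-1,237,-86,-44,0,0,1.567],[-1,237,-86,-44,0,0,1.567],[-1,237,-86,-44,0,0,1.567],[-1,237,-86,-44,0,0,1.567],[-1,237,-86,-44,0,0,1.567]]' | head -2
python3 -m inch '[[-1,0,0,0,0,0,0.57],[-1,0,0,0,0,0,0.57],[-1,0,0,0,0,0,0.57],[-1,0,0,0,0,0,0.57],[-1,0,0,0,0,0,0.57],[-1,0,0,0,0,0,0.57],[-1,0,0,0,0,0,0.57],[-1,0,0,0,0,0,0.57]]'
python3 -c "
from h import *
wrist('pics/w7.png');go([.41,.24,.26],4)"
```

```text
clock: 30.92
eef_pos: [0.5009, -0.0466, 0.2593]
clock: 31.58
eef_pos: [0.5012, -0.0494, 0.258]
orientation: [[1.0, 0.007, 0.0], [0.007, -1.0, -0.0], [0.0, 0.0, -1.0]]
wrist_force: [0.1, 0.0, -0.1]
opening: 0.0854
finger_force: 0.0
d [ -89.3 -290.    -2.2] rv [ 0.0005 -0.0001 -0.0635] rows>=7.3
```

```bash
python3 -m inch '[[-1,-89,-290,-2,0,0,-0.064],[-1,-89,-290,-2,0,0,-0.064],[-1,-89,-290,-2,0,0,-0.064],[-1,-89,-290,-2,0,0,-0.064],[-1,-89,-290,-2,0,0,-0.064],[-1,-89,-290,-2,0,0,-0.064],[-1,-89,-290,-2,0,0,-0.064],[-1,-89,-290,-2,0,0,-0.064]]' | head -2
python3 -m inch '[[-1,0,0,0,0,0,0],[-1,0,0,0,0,0,0],[-1,0,0,0,0,0,0]]'
python3 -c "
from h import *
wrist('pics/w8.png')
a=cv2.imread('pics/w7.png')[85:235,124:524];b=cv2.imread('pics/w8.png')[85:235,124:524]
cv2.imwrite('pics/m1.png',cv2.resize(np.vstack([a,b]),(0,0),fx=2,fy=2,interpolation=cv2.INTER_CUBIC))"
```

```text
clock: 32.3
eef_pos: [0.4089, 0.2447, 0.26]
clock: 32.55
eef_pos: [0.4114, 0.2392, 0.2597]
orientation: [[0.998, 0.068, 0.0], [0.068, -0.998, -0.001], [0.0, 0.001, -1.0]]
wrist_force: [0.0, -0.8, 0.3]
opening: 0.0854
finger_force: 0.0
```

View pics/m1.png

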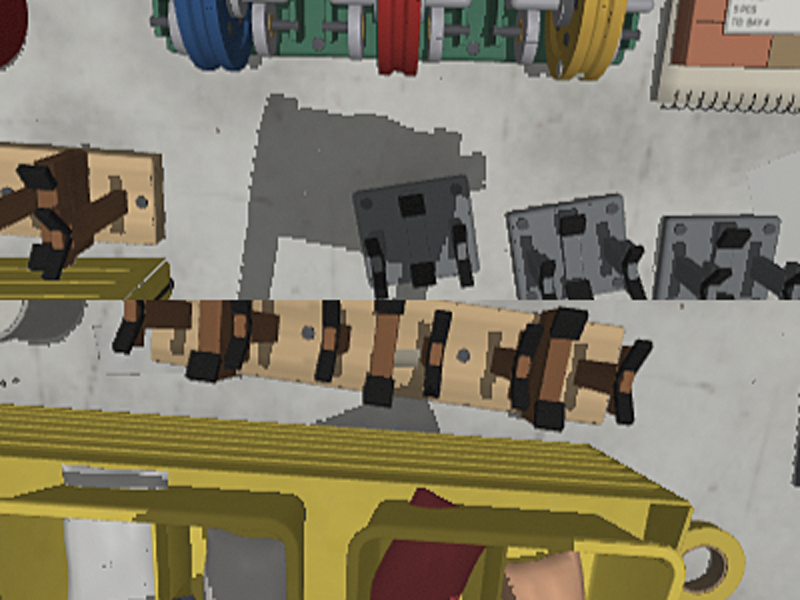

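Crops cut too low: only the lower parts of wheels and rack posts show. Re-cropping the same frames higher.

```bash
python3 -c "
from h import *
a=cv2.imread('pics/w7.png')[10:130,174:474];b=cv2.imread('pics/w8.png')[50:160,154:454]
cv2.imwrite('pics/m2.png',cv2.resize(np.vstack([a,b]),(0,0),fx=2.6,fy=2.6,interpolation=cv2.INTER_CUBIC))"
```

```text
(no output)
```

View pics/m2.png

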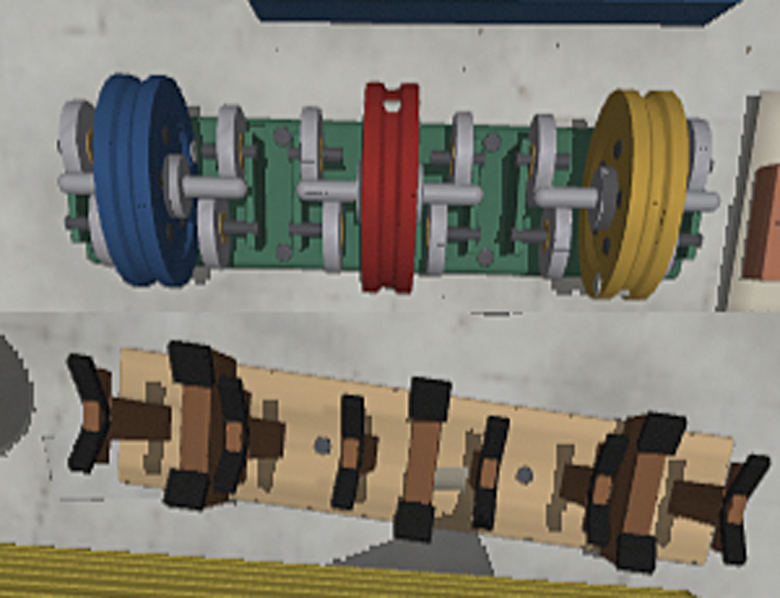

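All wheels sit in lanes: shaft ends blue (61,182)-(247,186), red (299,189)-(482,193), yellow (538,197)-(718,202). Rack notches: seat 3 (93,415),(233,435); seat 2 (350,452),(488,471); seat 1 (603,489),(738,510).

```bash
python3 - <<'E'
from h import *
c,ps=load('pics/w7.png')
for n,l in [('blue',[(63,182),(245,186)]),('red',[(301,189),(480,193)]),('yel',[(540,197),(716,202)])]:
    p=ray(c,np.array(l)/2.6+[174,10],.060,ps);v=p[0]-p[1];print(n,p.mean(0).round(4),'L',np.linalg.norm(v).round(4),'yaw',np.degrees(np.arctan2(-v[0],v[1])).round(1))
c,ps=load('pics/w8.png')
g=lambda l,z:ray(c,(np.array(l)-[0,312])/2.6+[154,50],z,ps)
for n,l,z in [('s3',[(93,415),(233,435)],.098),('s2',[(350,452),(488,471)],.098),('s1',[(603,489),(738,510)],.098),
  ('p3',[(188,362),(186,490)],.075),('p2',[(430,397),(413,522)],.075),('p1',[(661,432),(636,552)],.075)]:
    p=g(l,z);v=p[0]-p[1];print(n,p.mean(0).round(4),'L',np.linalg.norm(v).round(4),'yaw',np.degrees(np.arctan2(-v[0],v[1])).round(1))
p=g([(120,348),(732,437),(703,565),(120,483)],.018);print(p[:,:2].round(3).tolist(),p.mean(0).round(4))
E
```

```text
blue [0.5977 0.0473 0.06  ] L 0.0736 yaw -0.8
red [ 0.5956 -0.0486  0.06  ] L 0.0727 yaw -0.8
yel [ 0.593  -0.1453  0.06  ] L 0.0719 yaw -1.1
s3 [0.4878 0.3472 0.098 ] L 0.051 yaw -3.9
s2 [0.4814 0.2529 0.098 ] L 0.0516 yaw -3.6
s1 [0.4741 0.1576 0.098 ] L 0.0521 yaw -4.6
p3 [0.4876 0.3456 0.075 ] L 0.0481 yaw -92.5
p2 [0.4812 0.2526 0.075 ] L 0.0484 yaw -94.6
p1 [0.4749 0.1604 0.075 ] L 0.0475 yaw -93.9
[[0.52, 0.392], [0.501, 0.111], [0.441, 0.114], [0.461, 0.395]] [0.4805 0.253  0.018 ]
```

```bash
python3 -c "
from h import *
go([.5977,.0473,.17],-.9)"
```

```text
d [172.9 203.6  89.9] rv [ 0.001  -0.      0.0829] rows>=6.8
```

```bash
python3 -m inch '[[0,173,204,90,0,0,0.083],[0.1,173,204,90,0,0,0.083],[0.1,173,204,90,0,0,0.083],[0.1,173,204,90,0,0,0.083],[0.1,173,204,90,0,0,0.083],[0.1,173,204,90,0,0,0.083],[0.1,173,204,90,0,0,0.083],[0.1,173,204,90,0,0,0.083]]' | head -2
python3 -m inch '[[0.1,0,0,0,0,0,0],[0.1,0,0,0,0,0,0],[0.1,0,0,0,0,0,0],[0.1,0,0,0,0,0,0],[0.1,0,0,0,0,0,0]]'
python3 -c "
from h import *
go([.5977,.0473,.0745],-.9)"
```

```text
clock: 33.27
eef_pos: [0.5988, 0.0414, 0.1662]
clock: 33.68
eef_pos: [0.5974, 0.0491, 0.1708]
orientation: [[1.0, -0.014, 0.001], [-0.014, -1.0, -0.0], [0.001, 0.0, -1.0]]
wrist_force: [-0.6, 0.2, 0.1]
opening: 0.038
finger_force: 0.0
d [ 0.2  1.7 96.3] rv [ 0.0004 -0.0014  0.002 ] rows>=2.3
```

```bash
python3 -m inch '[[0.1,0,1,35,0,0,0],[0.1,0,1,60,0,0,0],[0.1,0,1,80,0,0,0],[0.1,0,1,90,0,0,0],[0.1,0,1,95,0,0,0],[0.1,0,1,95,0,0,0],[0.1,0,1,95,0,0,0],[0.1,0,1,95,0,0,0]]'
python3 -c "
from h import *
go([.5977,.0473,.0745],-.9)"
```

```text
clock: 34.35
eef_pos: [0.5988, 0.0475, 0.0769]
orientation: [[1.0, -0.015, 0.003], [-0.015, -1.0, -0.0], [0.003, 0.0, -1.0]]
wrist_force: [-1.1, 0.5, 0.5]
opening: 0.0384
finger_force: 0.0
d [-1.1  0.2  2.4] rv [ 0.0004 -0.0031  0.0011] rows>=0.1
```

```bash
python3 -m inch '[[0.1,-1,0,2,0,0,0],[0.2,-1,0,2,0,0,0],[0.3,-1,0,2,0,0,0],[0.4,-1,0,2,0,0,0],[0.5,-1,0,2,0,0,0],[0.6,-1,0,2,0,0,0],[0.8,-1,0,2,0,0,0],[1,-1,0,2,0,0,0]]' 40
python3 -m inch '[[1,0,0,0,0,0,0],[1,0,0,0,0,0,0],[1,0,0,0,0,0,0]]' 80
python3 -m inch '[[1,0,0,-10,0,0,0],[1,0,0,-30,0,0,0],[1,0,0,-60,0,0,0],[1,0,0,-95,0,0,0],[1,0,0,-125,0,0,0],[1,0,0,-145,0,0,0],[1,0,0,-145,0,0,0],[1,0,0,-145,0,0,0]]'
python3 -c "
from h import *
go([.4877,.347,.22],-3.9)"
```

```text
clock: 35.02
eef_pos: [0.5966, 0.0472, 0.0732]
orientation: [[1.0, -0.015, 0.0], [-0.015, -1.0, -0.001], [0.0, 0.001, -1.0]]
wrist_force: [-1.0, -0.9, 3.6]
opening: 0.0192
finger_force: 40.3
clock: 35.27
eef_pos: [0.5966, 0.0472, 0.0733]
orientation: [[1.0, -0.015, 0.0], [-0.015, -1.0, -0.001], [0.0, 0.001, -1.0]]
wrist_force: [-2.0, -2.1, 5.9]
opening: 0.0188
finger_force: 78.5
clock: 35.93
eef_pos: [0.5969, 0.0476, 0.2183]
orientation: [[1.0, -0.015, 0.002], [-0.015, -1.0, -0.0], [0.002, 0.0, -1.0]]
wrist_force: [0.4, -0.1, -5.8]
opening: 0.0188
finger_force: 78.6
d [-113.6 -297.8   -1.9] rv [ 0.0002 -0.0017  0.0534] rows>=7.6
```

```bash
python3 -m inch '[[1,-8,-20,-2,0,0,0.01],[1,-20,-55,-2,0,0,0.02],[1,-35,-92,-2,0,0,0.03],[1,-50,-130,-2,0,0,0.04],[1,-64,-168,-2,0,0,0.054],[1,-78,-206,-2,0,0,0.054],[1,-92,-240,-2,0,0,0.054],[1,-103,-268,-2,0,0,0.054]]'|head -2
python3 -m inch '[[1,-7,-18,0,0,0,0],[1,-10,-27,0,0,0,0],[1,-11,-30,0,0,0,0],[1,-11,-30,0,0,0,0],[1,-11,-30,0,0,0,0],[1,-11,-30,0,0,0,0],[1,-11,-30,0,0,0,0]]'
python3 -c "
from h import *
go([.487,.347,.1133],-3.9)"
```

```text
clock: 36.6
eef_pos: [0.4942, 0.3187, 0.2157]
clock: 37.18
eef_pos: [0.4891, 0.3464, 0.2196]
orientation: [[0.998, -0.071, -0.0], [-0.071, -0.998, -0.001], [0.0, 0.001, -1.0]]
wrist_force: [-0.4, 0.3, -4.8]
opening: 0.0186
finger_force: 79.0
d [ -2.2  -0.5 106.3] rv [ 0.0008 -0.     -0.0025] rows>=2.5
```

```bash
python3 -m inch '[[1,-2,0,30,0,0,0],[1,-2,0,60,0,0,0],[1,-2,0,82,0,0,0],[1,-2,0,93,0,0,0],[1,-2,0,93,0,0,0],[1,-2,0,93,0,0,0],[1,-2,0,93,0,0,0],[1,-2,0,93,0,0,0]]'
python3 -c "
from h import *
go([.487,.347,.1133],-3.9)
wrist('pics/w9.png')"
```

```text
clock: 37.85
eef_pos: [0.4881, 0.3485, 0.1293]
orientation: [[0.998, -0.069, 0.004], [-0.069, -0.998, 0.002], [0.003, -0.002, -1.0]]
wrist_force: [0.1, 0.1, -4.7]
opening: 0.0186
finger_force: 78.8
d [-1.   1.6 16. ] rv [-0.0019 -0.0034 -0.001 ] rows>=0.4
```

```bash
python3 -m inch '[[1,-1,1,5,0,0,0],[1,-1,1,9,0,0,0],[1,-1,1,12,0,0,0],[1,-1,1,13,0,0,0],[1,-1,1,13,0,0,0],[1,-1,1,13,0,0,0],[1,-1,1,13,0,0,0],[1,-1,1,13,0,0,0]]'
```

```text
clock: 38.57
eef_pos: [0.4859, 0.3469, 0.1141]
orientation: [[0.998, -0.069, 0.001], [-0.069, -0.998, -0.0], [0.001, 0.0, -1.0]]
wrist_force: [1.5, -0.6, 0.7]
opening: 0.0184
finger_force: 79.8
```

```bash
python3 -m inch '[[1,1,0,0,0,0,0],[1,1,0,1,0,0,0],[1,1,0,1,0,0,0],[1,1,0,1,0,0,0]]'
python3 -m inch '[[0.5,0,0,0,0,0,0],[0.3,0,0,0,0,0,0],[0.1,0,0,0,0,0,0],[0,0,0,0,0,0,0],[-0.1,0,0,0,0,0,0],[-0.1,0,0,0,0,0,0],[-0.1,0,0,0,0,0,0]]'
python3 -m inch '[[-0.1,0,0,-20,0,0,0],[-0.1,0,0,-55,0,0,0],[0,0,0,-85,0,0,0],[0.1,0,0,-110,0,0,0],[0.1,0,0,-110,0,0,0],[0.1,0,0,-110,0,0,0]]'
python3 -c "
from h import *
wrist('pics/w10.png')
go([.5956,-.0486,.20],-.9)"
```

```text
clock: 38.9
eef_pos: [0.4868, 0.347, 0.1135]
orientation: [[0.998, -0.069, 0.001], [-0.069, -0.998, 0.0], [0.001, -0.0, -1.0]]
wrist_force: [-0.9, -1.8, 5.2]
opening: 0.0184
finger_force: 80.2
clock: 39.48
eef_pos: [0.4864, 0.3467, 0.1127]
orientation: [[0.998, -0.069, -0.0], [-0.069, -0.998, -0.001], [-0.0, 0.001, -1.0]]
wrist_force: [0.6, -0.5, 0.4]
opening: 0.0469
finger_force: 0.0
clock: 39.98
eef_pos: [0.4877, 0.3475, 0.2253]
orientation: [[0.998, -0.069, 0.004], [-0.069, -0.998, 0.002], [0.004, -0.002, -1.0]]
wrist_force: [-0.4, 0.7, 0.6]
opening: 0.0383
finger_force: 0.0
d [135.9 387.1  23.1] rv [-0.0001 -0.0009 -0.0532] rows>=9.9
```

```bash
python3 -m inch '[[0.1,136,387,20,0,0,-0.053],[0.1,136,387,20,0,0,-0.053],[0.1,136,387,20,0,0,-0.053],[0.1,136,387,20,0,0,-0.053],[0.1,136,387,20,0,0,-0.053],[0.1,136,387,20,0,0,-0.053],[0.1,136,387,20,0,0,-0.053],[0.1,136,387,20,0,0,-0.053]]' | head -2
python3 -c "
from h import *
go([.5956,-.0486,.17],-.9)"
```

```text
clock: 40.7
eef_pos: [0.5739, 0.0238, 0.2043]
d [22.9 72.1 34.2] rv [ 0.0003  0.0033 -0.0001] rows>=2.0
```

```bash
python3 -m inch '[[0.1,14,40,20,0,0,0],[0.1,20,62,30,0,0,0],[0.1,22,68,33,0,0,0],[0.1,22,68,33,0,0,0],[0.1,22,68,33,0,0,0],[0.1,22,68,33,0,0,0],[0.1,22,68,33,0,0,0],[0.1,22,68,33,0,0,0]]' | head -2
python3 -c "
from h import *
go([.5956,-.0486,.0745],-.9)"
```

```text
clock: 41.37
eef_pos: [0.5961, -0.0412, 0.1745]
d [ -0.5   7.4 100. ] rv [ 0.0005 -0.0012  0.0018] rows>=2.4
```

```bash
python3 -m inch '[[0.1,0,7,10,0,0,0],[0.1,0,7,30,0,0,0],[0.1,0,7,60,0,0,0],[0.1,0,7,80,0,0,0],[0.1,0,7,93,0,0,0],[0.1,0,7,98,0,0,0],[0.1,0,7,98,0,0,0],[0.1,0,7,98,0,0,0]]'
python3 -c "
from h import *
go([.5956,-.0486,.0735],-.9)"
```

```text
clock: 42.03
eef_pos: [0.5964, -0.0497, 0.0765]
orientation: [[1.0, -0.016, 0.001], [-0.016, -1.0, -0.001], [0.001, 0.001, -1.0]]
wrist_force: [0.3, 0.4, 0.5]
opening: 0.0384
finger_force: 0.0
d [-0.8 -1.   3. ] rv [ 0.0006 -0.0011  0.    ] rows>=0.1
```

```bash
python3 -m inch '[[0.1,0,-1,3,0,0,0],[0.2,0,-1,3,0,0,0],[0.3,0,-1,3,0,0,0],[0.4,0,-1,3,0,0,0],[0.5,0,-1,3,0,0,0],[0.6,0,-1,3,0,0,0],[0.8,0,-1,3,0,0,0],[1,0,-1,3,0,0,0]]' 40
python3 -m inch '[[1,0,0,0,0,0,0],[1,0,0,0,0,0,0],[1,0,0,0,0,0,0]]' 80
python3 -m inch '[[1,0,0,-10,0,0,0],[1,0,0,-30,0,0,0],[1,0,0,-60,0,0,0],[1,0,0,-95,0,0,0],[1,0,0,-125,0,0,0],[1,0,0,-145,0,0,0],[1,0,0,-145,0,0,0],[1,0,0,-145,0,0,0]]'
python3 -c "
from h import *
go([.4813,.2527,.22],-3.9)"
```

```text
clock: 42.7
eef_pos: [0.5962, -0.0487, 0.0732]
orientation: [[1.0, -0.016, 0.001], [-0.016, -1.0, -0.001], [0.001, 0.001, -1.0]]
wrist_force: [-1.0, 0.2, 4.7]
opening: 0.0192
finger_force: 40.2
clock: 42.95
eef_pos: [0.5962, -0.0487, 0.0733]
orientation: [[1.0, -0.016, 0.001], [-0.016, -1.0, -0.001], [0.001, 0.001, -1.0]]
wrist_force: [-1.4, 1.2, 4.5]
opening: 0.019
finger_force: 78.2
clock: 43.62
eef_pos: [0.5961, -0.0486, 0.2181]
orientation: [[1.0, -0.016, 0.001], [-0.016, -1.0, -0.001], [0.001, 0.001, -1.0]]
wrist_force: [-0.6, 0.4, -5.4]
opening: 0.0187
finger_force: 78.6
d [-119.6 -299.4   -2.3] rv [ 0.0006 -0.0014  0.0522] rows>=7.7
```

```bash
python3 -m inch '[[1,-8,-20,-2,0,0,0.01],[1,-20,-55,-2,0,0,0.02],[1,-35,-92,-2,0,0,0.03],[1,-50,-130,-2,0,0,0.04],[1,-64,-168,-2,0,0,0.053],[1,-80,-206,-2,0,0,0.053],[1,-95,-240,-2,0,0,0.053],[1,-107,-268,-2,0,0,0.053]]'|head -2
python3 -m inch '[[1,-7,-18,0,0,0,0],[1,-10,-27,0,0,0,0],[1,-12,-31,0,0,0,0],[1,-12,-31,0,0,0,0],[1,-12,-31,0,0,0,0],[1,-12,-31,0,0,0,0],[1,-12,-31,0,0,0,0]]'
python3 -c "
from h import *
go([.4818,.2527,.1133],-3.9)"
```

```text
clock: 44.28
eef_pos: [0.4897, 0.2229, 0.2157]
clock: 44.87
eef_pos: [0.4837, 0.2517, 0.2193]
orientation: [[0.998, -0.07, -0.0], [-0.07, -0.998, -0.001], [-0.0, 0.001, -1.0]]
wrist_force: [0.3, 0.6, -4.6]
opening: 0.019
finger_force: 79.1
d [ -1.9  -0.9 106. ] rv [ 0.0009  0.0001 -0.0025] rows>=2.5
```

```bash
python3 -m inch '[[1,-2,0,30,0,0,0],[1,-2,0,60,0,0,0],[1,-2,0,82,0,0,0],[1,-2,0,93,0,0,0],[1,-2,0,93,0,0,0],[1,-2,0,93,0,0,0],[1,-2,0,93,0,0,0],[1,-2,0,93,0,0,0]]'
python3 -c "
from h import *
go([.4818,.2527,.1133],-3.9)"
```

```text
clock: 45.53
eef_pos: [0.4828, 0.2535, 0.1289]
orientation: [[0.998, -0.069, 0.004], [-0.069, -0.998, 0.001], [0.003, -0.001, -1.0]]
wrist_force: [-0.1, -0.5, -4.7]
opening: 0.0183
finger_force: 78.9
d [-1.   0.9 15.6] rv [-0.0012 -0.0035 -0.001 ] rows>=0.4
```

```bash
python3 -m inch '[[1,0,1,5,0,0,0],[1,0,1,9,0,0,0],[1,0,1,12,0,0,0],[1,0,1,13,0,0,0],[1,0,1,13,0,0,0],[1,0,1,13,0,0,0],[1,0,1,13,0,0,0],[1,0,1,13,0,0,0]]'
```

```text
clock: 46.2
eef_pos: [0.4814, 0.252, 0.1137]
orientation: [[0.998, -0.069, 0.001], [-0.069, -0.998, -0.0], [0.001, 0.0, -1.0]]
wrist_force: [1.7, -0.1, -3.4]
opening: 0.0191
finger_force: 79.5
```

```bash
python3 -m inch '[[1,1,0,0,0,0,0],[1,1,0,1,0,0,0],[1,1,0,1,0,0,0],[1,1,0,1,0,0,0]]'
python3 -m inch '[[0.5,0,0,0,0,0,0],[0.3,0,0,0,0,0,0],[0.1,0,0,0,0,0,0],[0,0,0,0,0,0,0],[-0.1,0,0,0,0,0,0],[-0.1,0,0,0,0,0,0],[-0.1,0,0,0,0,0,0]]' | grep -v ori
python3 -m inch '[[-0.1,0,0,-20,0,0,0],[-0.1,0,0,-55,0,0,0],[0,0,0,-85,0,0,0],[0.1,0,0,-110,0,0,0],[0.1,0,0,-110,0,0,0],[0.1,0,0,-110,0,0,0]]' | head -2
python3 -c "
from h import *
go([.5935,-.145,.20],-.9)"
```

```text
clock: 46.53
eef_pos: [0.4818, 0.2521, 0.1135]
orientation: [[0.998, -0.069, -0.001], [-0.069, -0.998, -0.0], [-0.001, 0.0, -1.0]]
wrist_force: [-6.5, -1.4, 6.9]
opening: 0.0188
finger_force: 81.0
clock: 47.12
eef_pos: [0.4822, 0.2519, 0.1125]
wrist_force: [-0.4, 1.0, -0.6]
opening: 0.047
finger_force: 0.0
clock: 47.62
eef_pos: [0.4834, 0.2525, 0.2248]
d [137.1 389.   24.8] rv [-0.0014 -0.0041 -0.0532] rows>=9.9
```

```bash
python3 -m inch '[[0.1,137,389,22,0,0,-0.053],[0.1,137,389,22,0,0,-0.053],[0.1,137,389,22,0,0,-0.053],[0.1,137,389,22,0,0,-0.053],[0.1,137,389,22,0,0,-0.053],[0.1,137,389,22,0,0,-0.053],[0.1,137,389,22,0,0,-0.053],[0.1,137,389,22,0,0,-0.053]]' | head -2
python3 -c "
from h import *
go([.593,-.1453,.17],-.9)"
```

```text
clock: 48.28
eef_pos: [0.57, -0.0708, 0.2028]
d [24.2 74.2 32.8] rv [-0.0002  0.0025 -0.0002] rows>=2.0
```

```bash
python3 -m inch '[[0.1,14,40,20,0,0,0],[0.1,20,62,30,0,0,0],[0.1,23,72,33,0,0,0],[0.1,23,72,33,0,0,0],[0.1,23,72,33,0,0,0],[0.1,23,72,33,0,0,0],[0.1,23,72,33,0,0,0],[0.1,23,72,33,0,0,0]]' | head -2
python3 -c "
from h import *
go([.593,-.1453,.0745],-.9)"
```

```text
clock: 48.95
eef_pos: [0.5931, -0.1398, 0.1729]
d [-0.1  5.5 98.4] rv [ 0.0006 -0.0013  0.0017] rows>=2.4
```

```bash
python3 -m inch '[[0.1,0,5,10,0,0,0],[0.1,0,5,30,0,0,0],[0.1,0,5,60,0,0,0],[0.1,0,5,80,0,0,0],[0.1,0,5,92,0,0,0],[0.1,0,5,97,0,0,0],[0.1,0,5,97,0,0,0],[0.1,0,5,97,0,0,0]]'
python3 -c "
from h import *
go([.593,-.1453,.0735],-.9)"
```

```text
clock: 49.62
eef_pos: [0.5933, -0.1464, 0.076]
orientation: [[1.0, -0.016, 0.001], [-0.016, -1.0, -0.001], [0.001, 0.001, -1.0]]
wrist_force: [0.3, -0.3, -0.1]
opening: 0.0384
finger_force: 0.0
d [-0.3 -1.1  2.5] rv [ 0.0009 -0.0013  0.    ] rows>=0.1
```

```bash
python3 -m inch '[[0.1,0,-1,3,0,0,0],[0.2,0,-1,3,0,0,0],[0.3,0,-1,3,0,0,0],[0.4,0,-1,3,0,0,0],[0.5,0,-1,3,0,0,0],[0.6,0,-1,3,0,0,0],[0.8,0,-1,3,0,0,0],[1,0,-1,3,0,0,0]]' 40
python3 -m inch '[[1,0,0,0,0,0,0],[1,0,0,0,0,0,0],[1,0,0,0,0,0,0]]' 80
python3 -m inch '[[1,0,0,-10,0,0,0],[1,0,0,-30,0,0,0],[1,0,0,-60,0,0,0],[1,0,0,-95,0,0,0],[1,0,0,-125,0,0,0],[1,0,0,-145,0,0,0],[1,0,0,-145,0,0,0],[1,0,0,-145,0,0,0]]'
python3 -c "
from h import *
go([.475,.158,.22],-3.9)"
```

```text
clock: 50.28
eef_pos: [0.593, -0.1453, 0.0725]
orientation: [[1.0, -0.016, 0.001], [-0.016, -1.0, -0.001], [0.001, 0.001, -1.0]]
wrist_force: [-0.8, 1.2, 4.8]
opening: 0.0194
finger_force: 40.0
clock: 50.53
eef_pos: [0.593, -0.1453, 0.0726]
orientation: [[1.0, -0.016, 0.001], [-0.016, -1.0, -0.001], [0.001, 0.001, -1.0]]
wrist_force: [-1.9, 1.0, 5.2]
opening: 0.0185
finger_force: 78.0
clock: 51.2
eef_pos: [0.5931, -0.1454, 0.2176]
orientation: [[1.0, -0.016, 0.002], [-0.016, -1.0, -0.001], [0.002, 0.001, -1.0]]
wrist_force: [0.1, -0.2, -5.2]
opening: 0.0187
finger_force: 78.6
d [-122.9 -301.5   -2.9] rv [ 0.0011 -0.0018  0.0522] rows>=7.8
```

```bash
python3 -m inch '[[1,-8,-20,-2,0,0,0.01],[1,-20,-55,-2,0,0,0.02],[1,-35,-92,-2,0,0,0.03],[1,-50,-130,-2,0,0,0.04],[1,-66,-168,-2,0,0,0.052],[1,-82,-206,-2,0,0,0.052],[1,-97,-240,-2,0,0,0.052],[1,-109,-268,-2,0,0,0.052]]'|head -2
python3 -m inch '[[1,-7,-18,0,0,0,0],[1,-11,-28,0,0,0,0],[1,-13,-34,0,0,0,0],[1,-13,-34,0,0,0,0],[1,-13,-34,0,0,0,0],[1,-13,-34,0,0,0,0],[1,-13,-34,0,0,0,0]]'
python3 -c "
from h import *
go([.475,.158,.1126],-3.9)"
```

```text
clock: 51.87
eef_pos: [0.4847, 0.1265, 0.2153]
clock: 52.45
eef_pos: [0.4776, 0.1581, 0.2186]
orientation: [[0.998, -0.069, -0.0], [-0.069, -0.998, -0.001], [-0.0, 0.001, -1.0]]
wrist_force: [-0.1, 0.3, -3.9]
opening: 0.0189
finger_force: 78.9
d [ -2.6   0.2 106. ] rv [ 0.0009  0.0002 -0.0014] rows>=2.5
```

```bash
python3 -m inch '[[1,-2,1,30,0,0,0],[1,-2,1,60,0,0,0],[1,-2,1,82,0,0,0],[1,-2,1,93,0,0,0],[1,-2,1,93,0,0,0],[1,-2,1,93,0,0,0],[1,-2,1,93,0,0,0],[1,-2,1,93,0,0,0]]'|head -2
python3 -m inch '[[1,0,0,5,0,0,0],[1,0,0,9,0,0,0],[1,0,0,12,0,0,0],[1,0,0,13,0,0,0],[1,0,0,13,0,0,0],[1,0,0,13,0,0,0],[1,0,0,13,0,0,0],[1,0,0,13,0,0,0]]'
```

```text
clock: 53.12
eef_pos: [0.4768, 0.1586, 0.128]
clock: 53.78
eef_pos: [0.4754, 0.1585, 0.1138]
orientation: [[0.998, -0.068, 0.001], [-0.068, -0.998, -0.0], [0.001, 0.0, -1.0]]
wrist_force: [-4.5, -2.0, 6.3]
opening: 0.0186
finger_force: 80.5
```

```bash
python3 -m inch '[[1,0,0,-2,0,0,0],[1,-1,0,-2,0,0,0],[1,-1,0,-2,0,0,0],[1,-1,0,0,0,0,0],[1,-1,0,1,0,0,0],[1,-1,0,1,0,0,0],[1,-1,0,1,0,0,0]]'
```

```text
clock: 54.37
eef_pos: [0.4744, 0.1586, 0.1131]
orientation: [[0.998, -0.068, 0.0], [-0.068, -0.998, -0.0], [0.0, 0.0, -1.0]]
wrist_force: [-6.2, -1.7, 9.5]
opening: 0.0187
finger_force: 81.1
```

```bash
python3 -m inch '[[1,0,0,-3,0,0,0],[1,-1,0,-3,0,0,0],[1,-1,0,-3,0,0,0],[1,-1,0,-1,0,0,0],[1,-1,0,0,0,0,0],[1,-1,0,0,0,0,0],[1,-1,0,0,0,0,0]]'
```

```text
clock: 54.95
eef_pos: [0.4739, 0.1586, 0.1128]
orientation: [[0.998, -0.068, 0.001], [-0.068, -0.998, -0.0], [0.002, 0.0, -1.0]]
wrist_force: [-2.5, -1.0, 6.8]
opening: 0.0185
finger_force: 80.5
```

Seated. Release, back off, and check.

```bash
python3 -m inch '[[0.5,0,0,0,0,0,0],[0.3,0,0,0,0,0,0],[0.1,0,0,0,0,0,0],[0,0,0,0,0,0,0],[-0.1,0,0,0,0,0,0],[-0.1,0,0,0,0,0,0],[-0.1,0,0,0,0,0,0]]' | grep -v ori
python3 -m inch '[[-0.1,0,0,-20,0,0,0],[-0.1,0,0,-55,0,0,0],[0,0,0,-85,0,0,0],[0.1,0,0,-110,0,0,0],[0.1,0,0,-150,0,0,0],[0.1,0,0,-150,0,0,0]]' | head -2
python3 -m inch '[[-1,-30,40,0,0,0,0],[-1,-60,90,0,0,0,0],[-1,-60,90,0,0,0,0],[-1,-60,90,0,0,0,0],[-1,-60,90,0,0,0,0],[-1,-60,90,0,0,0,0],[-1,-60,90,0,0,0,0]]' | head -2
python3 -c "
from h import *
wrist('pics/w11.png')
c=vision.read_camera('scene');s=c['pixels'][100:280,170:430,::-1]
t=vision.read_camera('top')['pixels'][150:260,200:446,::-1]
w=cv2.imread('pics/w11.png')[0:250,0:400]
r=lambda i,W,H:cv2.resize(i,(W,H),interpolation=cv2.INTER_CUBIC)
cv2.imwrite('pics/fin.png',np.vstack([np.hstack([r(s,400,277),r(w,400,277)]),r(t,800,320)]))"
```

```text
clock: 55.53
eef_pos: [0.4732, 0.1585, 0.1117]
wrist_force: [-1.1, 0.1, -0.1]
opening: 0.0468
finger_force: 0.0
clock: 56.03
eef_pos: [0.4764, 0.1593, 0.2705]
clock: 56.62
eef_pos: [0.4077, 0.0734, 0.2619]
```

View pics/fin.png

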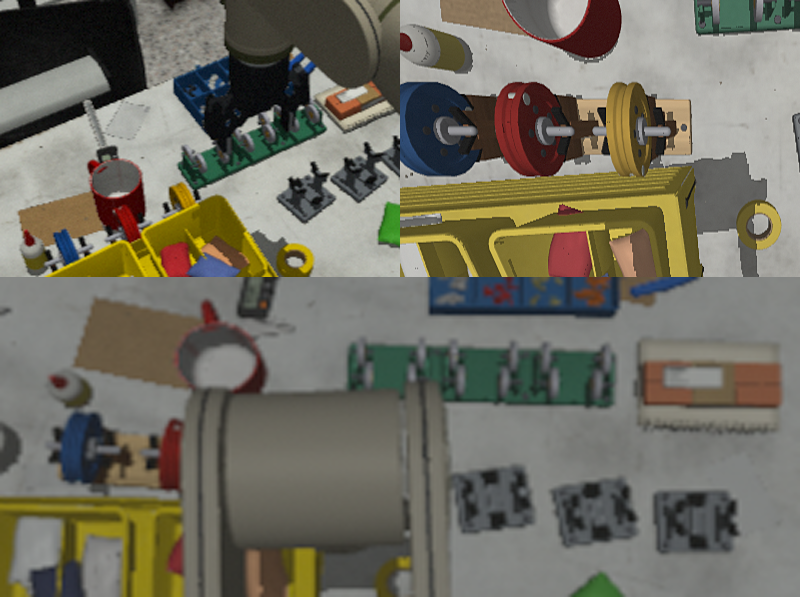

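All three wheels stand in the seats (shafts at (460,132), (558,130), (655,132) in the wrist panel). The carton (640–780, 362–405) lies centred on the notebook, and the mug and bottle have not moved.

```bash
python3 -c "
from plant import ticket
print(ticket.hand_in())"
```

```text
the job is handed in; nothing more can be done
None
```

I handed the job in at about 57 s. All three flywheels settled together on the rollers and now stand in the rack seats, as far as I can tell heavy side down; I did not measure their angle after the move. The carton got knocked mid-run, so I laid it back flat in the middle of the notebook. I left the mug and glue bottle alone.

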